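Load the heel-former cassette

TASK

Get the heel-former cassette ready to run: first slide the lock bar by its grip all the way to the left (towards +y) to open it, then drop every former lying on the cardboard into the pocket of its own length, seated flat on the floor, and swing all three locking levers fully shut, also over an empty pocket. When everything is seated and all the levers are shut, slide the lock bar all the way back to the right; leave the hammer, tin and boot where they are.

Things in the scene. Friction and masses are not known exactly. Their poses are not given: they have to be found in the camera images.
- cassette: Fixed grey plate, x -30 to 140, y -170 to 170 mm, 27 mm thick, with three open pockets side by side along x, lines 106 mm apart: short at y=106, medium 0, long -106, all beginning at x=0. Origin: table level, near end of the middle pocket. +x away from robot, +y left. In front (x -62 to -28) the lock-bar guide; its end blocks (y +-185) are 88 mm high. A seated former's top is 67 mm high.
- former_short: Loose hardwood heel former, the short one of three sizes (may be absent): an upright block 80 mm long (its x), 44 mm wide (its y) and 55 mm high, flat at the -x end and half-round (radius 22 mm) at the +x end. Origin: centre of its underside. About 144 g (varies). Fits only lengthwise; either end may go first.
- former_medium: Loose hardwood heel former, the medium one of three sizes (may be absent): an upright block 100 mm long (its x), 44 mm wide (its y) and 55 mm high, flat at the -x end and half-round (radius 22 mm) at the +x end. Origin: centre of its underside. About 180 g (varies). Fits only lengthwise; either end may go first.
- former_long: Loose hardwood heel former, the long one of three sizes (may be absent): an upright block 120 mm long (its x), 44 mm wide (its y) and 55 mm high, flat at the -x end and half-round (radius 22 mm) at the +x end. Origin: centre of its underside. About 216 g (varies). Fits only lengthwise; either end may go first.
- pocket_short (a point): Centre of the floor of the short pocket, 12 mm above the table and 15 mm below the plate's top; axes as the cassette's. The pocket is 84 mm long (x) and 48 mm wide (y): it takes the short former with 2 mm play on every side.
- pocket_medium (a point): Centre of the floor of the medium pocket, 12 mm above the table and 15 mm below the plate's top; axes as the cassette's. The pocket is 104 mm long (x) and 48 mm wide (y): it takes the medium former with 2 mm play on every side.
- pocket_long (a point): Centre of the floor of the long pocket, 12 mm above the table and 15 mm below the plate's top; axes as the cassette's. The pocket is 124 mm long (x) and 48 mm wide (y): it takes the long former with 2 mm play on every side.
- lever_short (a joint): Angle in rad of the steel locking lever of the short pocket (turns level about a pivot left, +y, of the pocket). 0: it points to the cassette's +x, clear of the pocket; it grows as it turns clockwise seen from above; 1.57 is its end stop, shut: it lies across the former's top, pointing to -y. Lower stop -0.3. Stays where left; moves with about 1 N at its knob.
- knob_short (a point): Mid-height of the upright round black knob on that lever's tip, 18 mm in diameter, 18 mm high (from 78 to 96 mm above the table), 64 mm from the pivot; this point is 87 mm above the table. Can be gripped with the fingertips or pushed; keep the tips above the lever bar, 78 mm.
- pivot_short (a point): Point on that lever's upright turning axis, 87 mm above the table (level with the knob point); 66 mm in x and 38 mm in y from the near end of the pocket's centre line. The lever bar is 14 mm wide and lies 70 to 78 mm above the table; a thin post carries it.
- lever_medium (a joint): Angle in rad of the steel locking lever of the medium pocket (turns level about a pivot left, +y, of the pocket). 0: it points to the cassette's +x, clear of the pocket; it grows as it turns clockwise seen from above; 1.57 is its end stop, shut: it lies across the former's top, pointing to -y. Lower stop -0.3. Stays where left; moves with about 1 N at its knob.
- knob_medium (a point): Mid-height of the upright round black knob on that lever's tip, 18 mm in diameter, 18 mm high (from 78 to 96 mm above the table), 64 mm from the pivot; this point is 87 mm above the table. Can be gripped with the fingertips or pushed; keep the tips above the lever bar, 78 mm.
- pivot_medium (a point): Point on that lever's upright turning axis, 87 mm above the table (level with the knob point); 86 mm in x and 38 mm in y from the near end of the pocket's centre line. The lever bar is 14 mm wide and lies 70 to 78 mm above the table; a thin post carries it.
- lever_long (a joint): Angle in rad of the steel locking lever of the long pocket (turns level about a pivot left, +y, of the pocket). 0: it points to the cassette's +x, clear of the pocket; it grows as it turns clockwise seen from above; 1.57 is its end stop, shut: it lies across the former's top, pointing to -y. Lower stop -0.3. Stays where left; moves with about 1 N at its knob.
- knob_long (a point): Mid-height of the upright round black knob on that lever's tip, 18 mm in diameter, 18 mm high (from 78 to 96 mm above the table), 64 mm from the pivot; this point is 87 mm above the table. Can be gripped with the fingertips or pushed; keep the tips above the lever bar, 78 mm.
- pivot_long (a point): Point on that lever's upright turning axis, 87 mm above the table (level with the knob point); 106 mm in x and 38 mm in y from the near end of the pocket's centre line. The lever bar is 14 mm wide and lies 70 to 78 mm above the table; a thin post carries it.
- lock_bar (a joint): Position in m of the steel lock bar, sliding along the cassette's y in front of the pockets. Three flat tongues (24 mm wide, 70 to 78 mm above the table) reach 18 mm over the pockets' near ends. 0: right-hand stop, locked, tongues over the pockets, blocking them; 0.053: left-hand (+y) stop, open, tongues between the pockets. Stays where left; slides with 2 to 4 N.
- lock_grip (a point): Middle of the black grip on the lock bar: an upright block 20 mm (x) by 30 mm (y), from 80 to 120 mm above the table; this point is 104 mm above the table and 45 mm in front of (-x) the pockets' near edge. Axes as the cassette's.
- hammer: Bystander: hammer lying on the far side of the table, origin near its middle. Leave alone.
- tin: Bystander: tin, 90 mm in diameter and 110 mm high, origin at the centre of its underside. Leave alone.
- boot: Bystander: a dark boot standing on the left, 270 mm long and 260 mm high, origin under its middle. Leave alone.
Not all that is in view belongs to the job. Leave any purple look-alike of the former_medium alone.

How it is judged:
By the outcome, as a careful person would: the job done as asked, in the order asked, and still so for the second after the job is handed in, with the robot touching nothing.
Of former_short, former_medium, former_long only 2 to 3 are there at a start; the rules pass over those that are not, and their reading is None.
At some moment in a run one of former_short, former_medium, former_long may be knocked a few centimetres aside while the robot is not near it.
It also fails if it takes over 200 s, if anything falls off the work surface, if the arm or the gripper's body presses on something with over 40 N, if the wrist force passes 120 N, or if a joint passes its speed limit or range.

ROBOT

A 6-joint arm with a two-finger parallel gripper is mounted at the origin on the work surface. World frame = base frame: x ahead of the robot, y to its left, z up, the work surface at z = 0. Lengths are in m, angles in rad, forces in N, time in s.
With the tool pointing down it reaches from about 0.325 to 0.925 m from the base axis. Payload 3.1 kg.
Tool frame: the origin (TCP) lies at the very end of the fingers, on their centre line; the grasp point (between the pads) lies 19 mm behind it (bot.grip_depth is the distance from the TCP to the grasp point, in m); z points along the fingers, y is the line along which they close (so a half turn about z gives the same grasp; the last joint's range is limited). The gripper opens to 85 mm and grips with 20 to 120 N. Pads are 22 mm wide; open, the fingers measure 114 mm over their backs; the gripper's body (76 mm by 85 mm) begins 54 mm behind the grasp point. The pads swing forward as they close: fully open they stand 13 mm farther back than shut.
Start: joints at [-1.242, 0.217, 1.613, -0, 1.311, -0.112], TCP at [0.267, -0.565, 0.231] pointing down, gripper open.
Joint ranges: [-2.75, 2.75], [-0.78, 2.1], [0.31, 2.55], [-1.13, 4.27], [0.13, 2.63], [-2.58, 2.58]. Speed limits (rad/s): [2.79, 2.79, 3.14, 3.14, 3.14, 3.14].

INTERFACE

Orientations are given as a 3x3 rotation matrix whose columns are the frame's x, y, z axes.
In Python, from workcell import bot, optics gives the robot as it stands.
- The arm moves only by the shell command python3 -m pendant 'ROWS' [FORCE]. ROWS is JSON, a list of rows, each a list of 7 numbers: the shift along the tool's x, y, z in m, then the turn, a rotation vector about the tool's x, y, z in rad, then the finger opening in m, from 0 to 0.0854. A call has 1 to 8 rows; each row is the pose to reach, as a shift and turn from the pose commanded when the call began, along the tool's axes at that moment; what a row does not reach only later rows make up. A row lasts 1/12 s, in which the tool goes at most 41.7 mm and 7.16 degrees, less where a joint would pass 70% of its speed; a pose out of reach is approached as far as the arm can. A call with a gripper value outside its range is refused whole. The fingers move at their own pace and stop on an object; FORCE is the grip in N (left out, the last holds). Time passes only in rows, so rows that repeat a pose let the fingers close. It gives the time, the measured TCP pose, the force, the opening and the grip force at its end, in the units of the state.
- bot.observe(): the state, without advancing time (a new reading comes with each control period).
- optics.snapshot(name): name is "scene" or "top" or "wrist"; returns a dict with "frame" (480x640x3 uint8, blue, green, red), "camera_matrix" (3x3 intrinsics, pixels), "k1" (the pictures are not rectified: a ray, as slopes to the right and down, at radius r is drawn at 1 + k1 r^2 times it, then the intrinsics apply), "world_from_camera" (4x4, takes a point from camera to world coordinates); the wrist camera has in their place "T_tool_cam" (4x4, takes a point from camera to tool coordinates, whose origin is the TCP and whose axes are the flange's). Camera axes: x right, y down, z forward; pixel columns grow to the right and rows downward; lengths in m; the calibration is good to about 2 mm. A picture is of the moment at which its call begins: read the wrist's pose just before it. There is no depth.
- bot.hand_in(): hands the job in; it is judged then, once.
The state is a dict: "t": time; "joint_positions": joint angles; "qd": joint speeds; "tau": joint torques, N m; "eef_pos": TCP position; "orientation": TCP orientation; "ft_force": force on the tool from outside, world axes, zero at the start; "wrist_torque": the same for the moment, N m; "width": finger opening in m; "finger_force": force on a finger pad.
Only numpy, scipy, OpenCV 4.12 (cv2) and the standard library are available. Lean on these libraries where they do the work, as an engineer would, in place of code of your own. Each camera call takes 0.05 s, during which the arm holds its last target. There are 200 camera calls.

## Working session

There is one attempt and no reset: what is moved stays moved. The work goes in short steps, Python scripts to look and compute and a shell command to move; the robot and the scene stay as the last step left them, time stands still between calls to the robot, and variables do not carry over. Pictures are saved under pics/ and viewed, at most 17 in all, crops included, and the job is handed in when it is done.

```bash
ls; mkdir -p pics
python3 - <<'E'
from workcell import bot, optics
import cv2, numpy as np
s=bot.observe(); print(s['eef_pos'],s['orientation'],s['width'],bot.grip_depth)
for n in("scene","top"):
    d=optics.snapshot(n); cv2.imwrite(f'pics/{n}0.png',d['frame']); print(n,d['camera_matrix'],d['k1'],d['world_from_camera'])
d=optics.snapshot('wrist');print(d['T_tool_cam'],d['camera_matrix'],d['k1'])
E
```

```text
pics
[ 0.26642729 -0.56444396  0.22993799] [[ 9.04416019e-01  4.26650942e-01 -7.98641162e-04]
 [ 4.26651603e-01 -9.04413058e-01  2.33042154e-03]
 [ 2.71975051e-04 -2.44841211e-03 -9.99996966e-01]] 0.08518514820879702 0.0187
scene [[529.04241418   0.         314.33343485]
 [  0.         529.04241418 246.35332826]
 [  0.           0.           1.        ]] -0.09784116145446367 [[-0.0363289   0.75669705 -0.65275554  1.4926136 ]
 [ 0.99926692  0.03539933 -0.01457774 -0.01276434]
 [ 0.01207618 -0.65280661 -0.75742835  1.19039679]
 [ 0.          0.          0.          1.        ]]
top [[550.95894609   0.         316.56377765]
 [  0.         550.95894609 240.31167062]
 [  0.           0.           1.        ]] -0.06826586826181341 [[-0.0171272  -0.99052894  0.13623169  0.31058558]
 [-0.9998517   0.01672238 -0.00411549 -0.02073252]
 [ 0.0017984  -0.13628198 -0.99066846  1.55521291]
 [ 0.          0.          0.          1.        ]]
[[-4.89454277e-04 -9.44876862e-01 -3.27425527e-01  8.43823993e-02]
 [ 9.99999871e-01 -4.18013908e-04 -2.88561937e-04  2.91615086e-04]
 [ 1.35787073e-04 -3.27425626e-01  9.44876945e-01 -1.43448253e-01]
 [ 0.00000000e+00  0.00000000e+00  0.00000000e+00  1.00000000e+00]] [[359.5762395    0.         321.5364277 ]
 [  0.         359.5762395  235.96276769]
 [  0.           0.           1.        ]] 0.007693432619971225
```

View pics/top0.png

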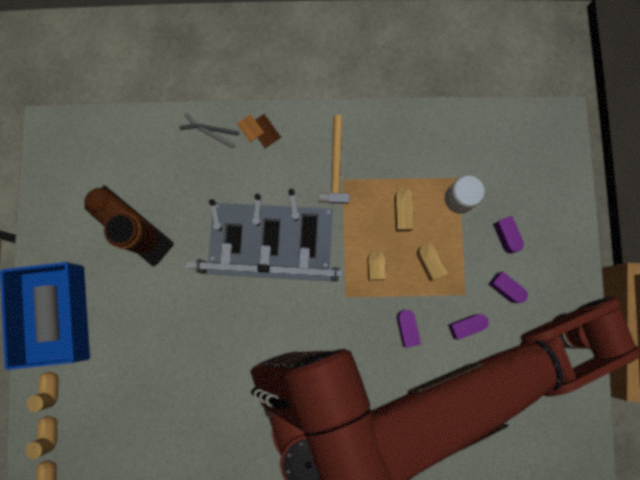

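View pics/scene0.png

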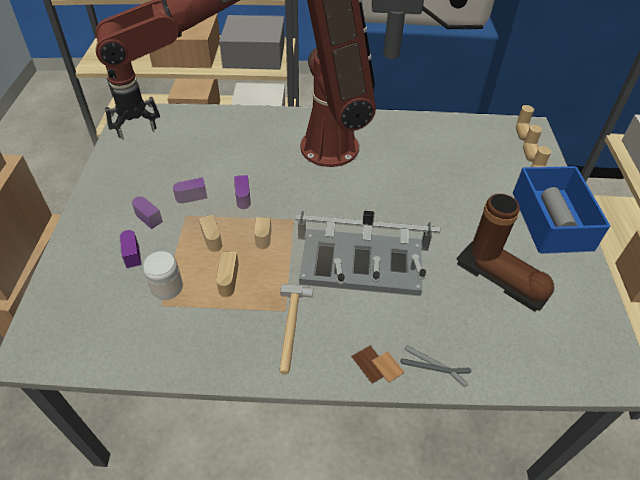

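The top view shows the cassette around (270,240). Three wooden formers lie on the cardboard at (404,210), (377,266) and (432,261), and the four purple look-alikes are off it. I'll enlarge this area and measure it.

```bash
cat > h.py <<'E'
import cv2, numpy as np
from workcell import bot, optics
def snap(n):
    s=bot.observe(); d=optics.snapshot(n)
    if n=='wrist':
        T=np.eye(4);T[:3,:3]=s['orientation'];T[:3,3]=s['eef_pos'];d['world_from_camera']=T@np.array(d['T_tool_cam'])
    return d
def ray(d,uv):
    K=np.array(d['camera_matrix']);k=d['k1']
    p=cv2.undistortPoints(np.array(uv,float).reshape(-1,1,2),K,np.array([k,0,0,0.]))[:,0]
    W=np.array(d['world_from_camera'])
    return W[:3,3],np.c_[p,np.ones(len(p))]@W[:3,:3].T
def cast(d,uv,z):
    o,r=ray(d,uv); return o+r*((z-o[2])/r[:,2])[:,None]
def proj(d,P):
    W=np.linalg.inv(np.array(d['world_from_camera']));R=cv2.Rodrigues(W[:3,:3])[0]
    return cv2.projectPoints(np.array(P,float).reshape(-1,1,3),R,W[:3,3],np.array(d['camera_matrix']),np.array([d['k1'],0,0,0.]))[0][:,0]
def tri(d1,uv1,d2,uv2):
    (o1,r1),(o2,r2)=ray(d1,[uv1]),ray(d2,[uv2]);r1=r1[0];r2=r2[0]
    a=np.linalg.lstsq(np.c_[r1,-r2],o2-o1,rcond=None)[0];p,q=o1+a[0]*r1,o2+a[1]*r2
    return (p+q)/2,np.linalg.norm(p-q)
def crop(d,x0,x1,y0,y1,f,name):
    cv2.imwrite(f'pics/{name}.png',cv2.resize(d['frame'][y0:y1,x0:x1],None,fx=f,fy=f,interpolation=cv2.INTER_CUBIC))
E
python3 - <<'E'
from h import *
d=snap('top'); crop(d,190,470,170,310,2.85,'top1')
hsv=cv2.cvtColor(d['frame'],cv2.COLOR_BGR2HSV)
for p in [(404,210),(404,225),(377,268),(430,255),(355,220),(420,280),(406,193)]: print(p,hsv[p[1],p[0]])
roi=np.zeros(hsv.shape[:2],np.uint8);roi[180:296,346:464]=1
m=((hsv[...,2]>165)&(hsv[...,0]>14)&(hsv[...,0]<30)&(hsv[...,1]>60)).astype(np.uint8)*roi
for c in cv2.findContours(m,0,1)[0]:
    if cv2.contourArea(c)>100:
        w=cast(d,c.reshape(-1,2),.055)[:,:2].astype(np.float32); print(cv2.contourArea(c),cv2.boundingRect(c),cv2.minAreaRect(w*1000))
E
```

```text
(404, 210) [ 20 127 154]
(404, 225) [ 19 128 157]
(377, 268) [ 19 123 155]
(430, 255) [ 19 129 156]
(355, 220) [ 16 134 141]
(420, 280) [ 16 140 137]
(406, 193) [ 19 129 150]
```

View pics/top1.png

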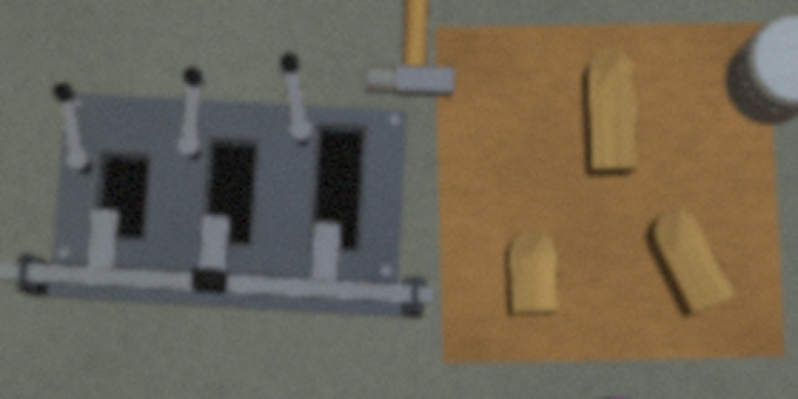

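The crop shows all three formers upright on the cardboard: long at crop (610,110), short at (533,275) and medium at (690,262). All levers are open, and the bar grip is at crop (209,280). Next I'll compute coarse poses.

Run:
```python
from h import *
d=snap('top'); F=cv2.GaussianBlur(d['frame'],(3,3),0)
hsv=cv2.cvtColor(F,cv2.COLOR_BGR2HSV)
roi=np.zeros(hsv.shape[:2],np.uint8);roi[182:292,348:447]=1
v=F[...,1].astype(int)
m=((v>118)&(hsv[...,0]>=17)).astype(np.uint8)*roi
print(np.median(v[200:290,350:365]),v[210,404])
m=cv2.morphologyEx(m,cv2.MORPH_OPEN,np.ones((3,3),np.uint8))
for c in cv2.findContours(m,0,1)[0]:
    if cv2.contourArea(c)>150:
        w=cast(d,c.reshape(-1,2),.055)[:,:2].astype(np.float32); M=cv2.moments(c)
        print(cv2.contourArea(c),cv2.boundingRect(c),cv2.minAreaRect(w*1000),cast(d,[[M['m10']/M['m00'],M['m01']/M['m00']]],.055))
dark=(F.max(2)<50).astype(np.uint8);r2=np.zeros_like(roi);r2[185:285,195:345]=1
for c in cv2.findContours(dark*r2,0,1)[0]:
    if cv2.contourArea(c)>15:
        w=cast(d,c.reshape(-1,2),.027)[:,:2].astype(np.float32); print('dark',cv2.contourArea(c),cv2.boundingRect(c),cv2.minAreaRect(w*1000))
# hand-read plate corners & knobs & grip (crop->px)
f=lambda L:np.array(L)/2.85+[190,170]
print('platefar',cast(d,f([(78,94),(406,113)]),.027)[:,:2])
print('knobs',cast(d,f([(64,91),(192,76),(289,62)]),.096)[:,:2]);print('piv',cast(d,f([(79,160),(188,147),(301,132)]),.08)[:,:2])
print('grip',cast(d,f([(209,280)]),.12),'blocks',cast(d,f([(33,275),(413,297)]),.088))
```

```text
106.0 125
239.0 (372, 254, 14, 24) ((444.60101318359375, -194.7828826904297), (35.61380386352539, 63.12174987792969), 88.96658325195312) [[ 0.44010755 -0.1949151   0.055     ]]
308.0 (426, 245, 21, 31) ((453.75341796875, -347.22198486328125), (90.3495101928711, 35.73105239868164), 25.48565101623535) [[ 0.45057205 -0.35032438  0.055     ]]
389.5 (398, 191, 15, 37) ((600.7096557617188, -274.5028076171875), (101.42469787597656, 39.19244384765625), 0.6332862973213196) [[ 0.59706797 -0.27459504  0.055     ]]
dark 53.0 (258, 265, 11, 7) ((445.5056457519531, 123.2933120727539), (28.022029876708984, 16.74356460571289), 89.06964874267578)
dark 312.5 (226, 225, 16, 28) ((529.9356689453125, 206.28994750976562), (42.403663635253906, 76.48309326171875), 89.0023193359375)
dark 394.0 (263, 220, 17, 35) ((532.4863891601562, 101.77545166015625), (42.91868591308594, 95.95496368408203), 86.02705383300781)
dark 456.5 (301, 215, 16, 42) ((535.0139770507812, -4.078121185302734), (40.838340759277344, 115.43711853027344), 86.85354614257812)
platefar [[ 0.6321966   0.25202479]
 [ 0.60732388 -0.07342514]]
knobs [[0.62082776 0.25308367]
 [0.63313768 0.13130629]
 [0.645105   0.03905355]]
piv [[0.55685277 0.24105616]
 [0.56760493 0.13690646]
 [0.58027239 0.02897535]]
grip [[0.43663085 0.11363429 0.12      ]] blocks [[ 0.44678808  0.28227149  0.088     ]
 [ 0.42029128 -0.07418585  0.088     ]]
```

```bash
python3 -m pendant '[[0.03,-0.023,-0.01,0,0,0.065,0.085],[0.06,-0.047,-0.02,0,0,0.13,0.085],[0.09,-0.07,-0.03,0,0,0.195,0.085],[0.12,-0.094,-0.04,0,0,0.26,0.085],[0.15,-0.117,-0.05,0,0,0.325,0.085],[0.18,-0.14,-0.06,0,0,0.39,0.085],[0.21,-0.164,-0.07,0,0,0.455,0.085],[0.24,-0.188,-0.08,0,0,0.516,0.085]]'
cat > t.py <<'E'
# tool-axes shift & turn to world target TCP, and yaw (deg) of tool x
import sys; from h import *
a=[float(x) for x in sys.argv[1:]]; s=bot.observe(); R=np.array(s['orientation'])
y=np.degrees(np.arctan2(R[1,0],R[0,0])); print('pos',np.round(s['eef_pos'],4),'yaw',round(y,2),'t',s['t'],'w',round(s['width'],4))
print('shift',np.round(R.T@(np.array(a[:3])-s['eef_pos']),4)); 
if len(a)>3: print('turn z',round(-np.radians(a[3]-y),4),'(mod pi)')
E
python3 t.py 0.55 0 0.33 -4.25
```

```text
t: 0.92
eef_pos: [0.4039, -0.291, 0.3118]
orientation: [[0.997, -0.079, 0.0], [-0.079, -0.997, -0.0], [0.0, 0.0, -1.0]]
ft_force: [0.2, -0.9, 0.6]
width: 0.0853
finger_force: 0.0
pos [ 0.4039 -0.291   0.3118] yaw -4.51 t 0.9167 w 0.0853
shift [ 0.1227 -0.3016 -0.0182]
turn z -0.0046 (mod pi)
```

```bash
python3 -m pendant '[[0.015,-0.038,-0.002,0,0,0,0.085],[0.03,-0.075,-0.004,0,0,0,0.085],[0.045,-0.113,-0.006,0,0,0,0.085],[0.06,-0.15,-0.009,0,0,0,0.085],[0.075,-0.188,-0.011,0,0,0,0.085],[0.09,-0.225,-0.014,0,0,0,0.085],[0.105,-0.263,-0.016,0,0,0,0.085],[0.122,-0.3,-0.018,0,0,0,0.085]]' >/dev/null
python3 - <<'E'
from h import *
d=snap('wrist'); cv2.imwrite('pics/w1.png',d['frame'])
F=cv2.GaussianBlur(d['frame'],(3,3),0); dark=(F.max(2)<45).astype(np.uint8)
for c in cv2.findContours(dark,0,1)[0]:
    if cv2.contourArea(c)>80:
        w=cast(d,c.reshape(-1,2),.027)[:,:2].astype(np.float32); print('dark',cv2.contourArea(c),cv2.boundingRect(c),cv2.minAreaRect(w*1000))
E
```

```text
dark 45710.0 (0, 284, 640, 196) ((224.65579223632812, 26.497802734375), (1081.868896484375, 368.70880126953125), 85.54134368896484)
dark 280.0 (101, 259, 22, 20) ((453.17449951171875, 291.97247314453125), (30.015113830566406, 28.061508178710938), 85.6187744140625)
dark 1919.0 (0, 200, 42, 77) ((497.42645263671875, 400.547119140625), (50.39175033569336, 108.35172271728516), 69.42821502685547)
dark 1493.0 (145, 179, 36, 56) ((532.1650390625, 202.84274291992188), (35.792457580566406, 72.20333862304688), 85.73313903808594)
dark 2123.0 (226, 163, 36, 72) ((534.1752319335938, 98.23348999023438), (39.23274230957031, 91.962890625), 85.74671936035156)
dark 2597.0 (310, 146, 32, 89) ((536.574462890625, -5.0406951904296875), (39.04747772216797, 112.25578308105469), 85.68159484863281)
dark 261.0 (58, 136, 24, 15) ((618.7536010742188, 297.2792663574219), (27.163406372070312, 16.304994583129883), 85.84471893310547)
dark 206.0 (176, 114, 19, 15) ((633.4952392578125, 154.06654357910156), (21.182315826416016, 15.717376708984375), 85.78822326660156)
dark 100.0 (267, 95, 16, 14) ((646.0670776367188, 47.075416564941406), (17.995317459106445, 13.666029930114746), 68.25839233398438)
```

View pics/w1.png

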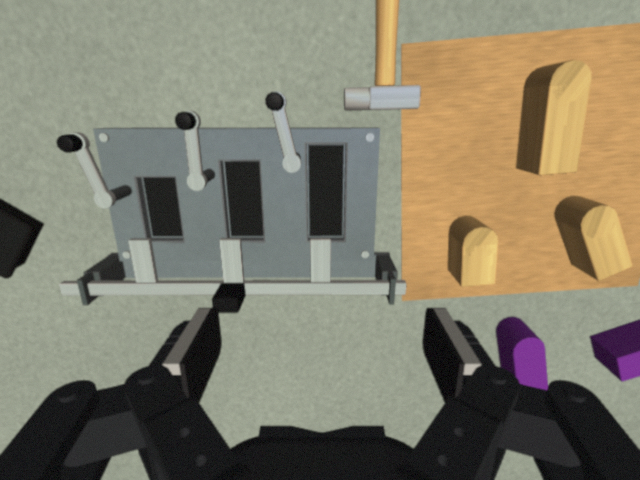

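The wrist view shows the plate's far corners at (97,128) and (379,128), the pockets, and the knobs at (68,143), (185,121) and (275,101). The grip top is near (228,290). The levers are all clear of the pockets.

Run:
```python
from h import *
d=snap('wrist'); np.set_printoptions(suppress=True,precision=4)
g=cv2.cvtColor(d['frame'],cv2.COLOR_BGR2GRAY)
def sub(pts):
    p=np.array(pts,np.float32).reshape(-1,1,2); return cv2.cornerSubPix(cv2.GaussianBlur(g,(3,3),0),p,(5,5),(-1,-1),(3,30,.01))[:,0]
P=cast(d,sub([(97,128),(379,128)]),.027)[:,:2]; print('far',P,np.linalg.norm(P[0]-P[1]))
L=P[0]-P[1]; yaw=np.arctan2(-L[0],L[1]); print('yaw',np.degrees(yaw))
X=np.array([np.cos(yaw),np.sin(yaw)]);Y=np.array([-X[1],X[0]])
O=P.mean(0)-.14*X; print('origin',O)
def inC(p): q=np.atleast_2d(p)[:,:2]-O; return np.c_[q@X,q@Y]*1000
dark=(cv2.GaussianBlur(d['frame'],(3,3),0).max(2)<45).astype(np.uint8)
for row in (200,215,225):
    r=np.flatnonzero(np.diff(dark[row,140:360].astype(int)))+140.5
    print(row,inC(cast(d,[(u,row) for u in r],.012))[:,1])
print('knobs',inC(cast(d,[(67,143),(184,120),(275,101)],.096)))
print('piv',inC(cast(d,[(104,200),(197,182),(292,163)],.078)))
print('tongue right/left corners',inC(cast(d,[(134,239),(155,239),(222,239),(242,239),(311,239),(329,239)],.078)))
t=sub([(213,305),(240,305),(246,286),(222,286)]);print('grip low/high?',inC(cast(d,[(213,310),(239,310),(245,287),(219,287)],.12)))
hsv=cv2.cvtColor(cv2.GaussianBlur(d['frame'],(3,3),0),cv2.COLOR_BGR2HSV)
for p in [(568,120),(535,130),(600,240),(480,260),(455,120),(580,235)]: print(p,hsv[p[1],p[0]])
```

```text
far [[ 0.6362  0.2701]
 [ 0.6131 -0.065 ]] 0.3359124730112362
yaw -3.9406156730766906
origin [0.485  0.1122]
200 [ 118.8201   81.9932   12.2793  -27.1642  -94.1479 -133.4886]
215 [ 119.252    81.9057   12.5441  -27.4539  -92.7162 -133.94  ]
225 [ 118.646    82.2922   13.6207  -28.1012  -92.6348 -132.9062]
knobs [[127.9382 159.712 ]
 [150.4238  37.4333]
 [168.1844 -54.4551]]
piv [[ 64.2967 145.1145]
 [ 84.7984  37.9922]
 [105.6253 -67.8814]]
tongue right/left corners [[  17.7559  119.2889]
 [  17.7866   94.7409]
 [  17.8858   16.3876]
 [  17.9158   -6.9984]
 [  18.0206  -87.6034]
 [  18.0482 -108.5997]]
grip low/high? [[-51.6364  21.4426]
 [-51.5741  -7.7048]
 [-22.9594 -16.426 ]
 [-23.0131  12.0522]]
(568, 120) [ 20 119 222]
(535, 130) [ 17 128  80]
(600, 240) [ 20 124 196]
(480, 260) [ 20 124 218]
(455, 120) [ 16 127 205]
(580, 235) [ 17 131  82]
```

```bash
python3 t.py 0.439 0.117 0.086 -4.2
```

```text
pos [0.5494 0.0022 0.3295] yaw -3.91 t 1.6833 w 0.0852
shift [-0.1183 -0.1063  0.2436]
turn z 0.005 (mod pi)
```

```bash
python3 -m pendant '[[-0.03,-0.026,0.01,0,0,0,0.085],[-0.06,-0.053,0.03,0,0,0,0.085],[-0.09,-0.08,0.06,0,0,0,0.085],[-0.118,-0.106,0.09,0,0,0,0.085],[-0.118,-0.106,0.13,0,0,0,0.085],[-0.118,-0.106,0.17,0,0,0,0.085],[-0.118,-0.106,0.21,0,0,0,0.085],[-0.118,-0.106,0.243,0,0,0,0.085]]' && python3 -m pendant '[[0,0,0,0,0,0,0.02],[0,0,0,0,0,0,0.02],[0,0,0,0,0,0,0.02],[0,0,0,0,0,0,0.02],[0,0,0,0,0,0,0.02],[0,0,0,0,0,0,0.02]]' 30
```

```text
t: 2.35
eef_pos: [0.4376, 0.1115, 0.0851]
orientation: [[0.997, -0.074, 0.002], [-0.074, -0.997, -0.0], [0.002, 0.0, -1.0]]
ft_force: [0.2, 0.1, 0.5]
width: 0.085
finger_force: 0.0
t: 2.85
eef_pos: [0.4414, 0.1121, 0.09]
orientation: [[0.997, -0.075, 0.007], [-0.075, -0.997, 0.001], [0.007, -0.002, -1.0]]
ft_force: [-0.1, 0.4, 7.7]
width: 0.0297
finger_force: 32.0
```

```bash
python3 -m pendant '[[0,0,-0.005,0,0,0,0.02],[0,-0.008,-0.005,0,0,0,0.02],[0,-0.017,-0.005,0,0,0,0.02],[0,-0.026,-0.005,0,0,0,0.02],[0,-0.035,-0.005,0,0,0,0.02],[0,-0.044,-0.005,0,0,0,0.02],[0,-0.051,-0.005,0,0,0,0.02],[0,-0.057,-0.005,0,0,0,0.02]]' && python3 -m pendant '[[0,-0.002,0,0,0,0,0.02],[0,-0.002,0,0,0,0,0.02]]'
```

```text
t: 3.52
eef_pos: [0.4442, 0.1614, 0.0906]
orientation: [[0.998, -0.068, 0.005], [-0.068, -0.998, -0.018], [0.006, 0.017, -1.0]]
ft_force: [8.5, -42.0, -7.3]
width: 0.0294
finger_force: 44.2
t: 3.68
eef_pos: [0.4442, 0.1613, 0.0906]
orientation: [[0.998, -0.069, 0.004], [-0.069, -0.997, -0.02], [0.005, 0.02, -1.0]]
ft_force: [8.5, -32.9, -8.3]
width: 0.0293
finger_force: 44.3
```

```bash
python3 -m pendant '[[0,0.003,0,0,0,0,0.07],[0,0.006,0,0,0,0,0.07],[0,0.006,0,0,0,0,0.07],[0,0.006,-0.03,0,0,0,0.07],[0,0.006,-0.07,0,0,0,0.085],[0.04,0.01,-0.11,0,0,0,0.085],[0.075,0.04,-0.11,0,0,0,0.085],[0.095,0.075,-0.11,0,0,0,0.085]]'
python3 - <<'E'
from h import *
d=snap('wrist'); cv2.imwrite('pics/w2.png',d['frame'])
E
```

```text
t: 4.35
eef_pos: [0.5303, 0.1007, 0.2068]
orientation: [[0.997, -0.07, 0.012], [-0.07, -0.998, 0.002], [0.012, -0.003, -1.0]]
ft_force: [1.2, 1.0, 0.1]
width: 0.0852
finger_force: 0.0
```

View pics/w2.png

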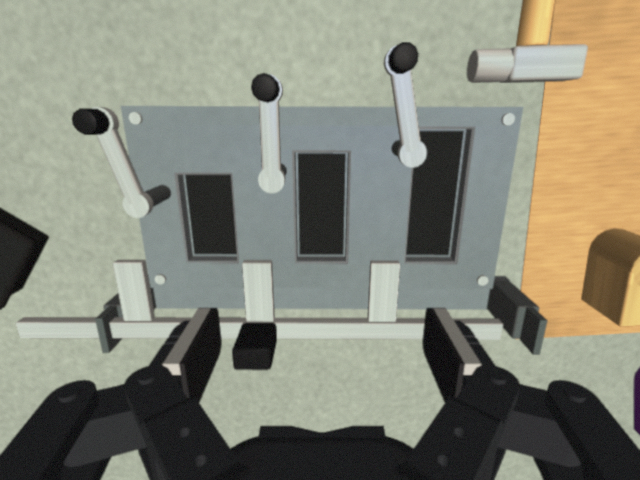

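The bar is open: the tongues at (130,290), (258,290) and (384,290) now lie between the pockets. I'll fit the cassette pose to the pocket rims and plate corners.

Run:
```python
from h import *
np.set_printoptions(suppress=True,precision=2)
d=snap('wrist')
g=cv2.GaussianBlur(cv2.cvtColor(d['frame'],cv2.COLOR_BGR2GRAY),(3,3),0)
uv=[(123,107),(521,108),(178,174),(232,174),(188,261),(295,151),(350,151),(295,262),(348,262),(473,127),(459,262)]
C=np.array([(140,170),(140,-170),(84,130),(84,82),(0,130),(104,24),(104,-24),(0,24),(0,-24),(124,-130),(0,-130)])/1000
p=cv2.cornerSubPix(g,np.array(uv,np.float32).reshape(-1,1,2),(4,4),(-1,-1),(3,30,.01))[:,0]
for q,n in ((np.array(uv,float),'hand'),(p,'sub')):
    W=cast(d,q,.027)[:,:2]
    H=W.mean(0)-0; a=C-C.mean(0);b=W-W.mean(0)
    yaw=np.arctan2((a[:,0]*b[:,1]-a[:,1]*b[:,0]).sum(),(a*b).sum())
    R=np.array([[np.cos(yaw),-np.sin(yaw)],[np.sin(yaw),np.cos(yaw)]]);O=W.mean(0)-R@C.mean(0)
    print(n,np.degrees(yaw),O*1000,'scale',np.sqrt((b**2).sum()/(a**2).sum()));print(((W-O)@R-C).T*1000)
    print('piv',((cast(d,[(136,205),(271,181),(412,153)],.078)[:,:2]-O)@R)*1000)
    print('knob',((cast(d,[(86,122),(265,87),(404,56)],.096)[:,:2]-O)@R)*1000)
    print('grip',((cast(d,[(234,367),(272,367),(277,323),(238,323)],.12)[:,:2]-O)@R)*1000)
```

```text
hand -4.461357941601694 [482.95  94.68] scale 0.9991215134315147
[[ 0.27  0.04  0.12  0.21  0.26  0.41  0.47 -0.82 -0.82  0.68 -0.8 ]
 [-1.47  2.17 -0.6  -0.77  0.13  0.42  0.09  2.7  -0.76  0.7  -2.6 ]]
piv [[ 67.85 144.68]
 [ 86.62  39.66]
 [107.52 -65.79]]
knob [[129.1  159.41]
 [151.31  38.47]
 [169.76 -51.2 ]]
grip [[-49.13  68.27]
 [-49.22  39.21]
 [-10.66  33.96]
 [-10.61  62.5 ]]
sub -4.658476139365062 [483.22  95.2 ] scale 1.0003452667296455
[[-0.54  0.38 -0.56 -0.31  2.43  0.09  0.32 -1.14 -0.97  0.89 -0.58]
 [-1.53  2.11 -0.86 -1.03  2.86  0.24 -0.09  2.15 -1.3   0.59 -3.14]]
piv [[ 67.12 144.37]
 [ 86.25  39.41]
 [107.51 -65.96]]
knob [[128.32 159.31]
 [150.95  38.45]
 [169.7  -51.16]]
grip [[-49.6   67.56]
 [-49.58  38.49]
 [-11.01  33.38]
 [-11.06  61.93]]
```

```bash
python3 -m pendant '[[0,0,0,0,0,0,0.085],[0,0,0,0,0,0,0.085],[0,0,0,0,0,0,0.085],[0,0,0,0,0,0,0.085]]'
cat > cas.py <<'E'
from h import *
np.set_printoptions(suppress=True,precision=2)
d=snap('wrist'); cv2.imwrite('pics/w3.png',d['frame'])
g=cv2.GaussianBlur(d['frame'],(3,3),0)
uv=[(123,107),(521,108),(178,174),(232,174),(188,261),(295,151),(350,151),(295,262),(348,262),(473,127),(459,262)]
old=cv2.cvtColor(cv2.imread('pics/w2.png'),cv2.COLOR_BGR2GRAY)
q,st,_=cv2.calcOpticalFlowPyrLK(old,cv2.cvtColor(d['frame'],cv2.COLOR_BGR2GRAY),np.array(uv,np.float32).reshape(-1,1,2),None); q=q[:,0]; print('flow',(q-uv).T)
C=np.array([(140,170),(140,-170),(84,130),(84,82),(0,130),(104,24),(104,-24),(0,24),(0,-24),(124,-130),(0,-130)])/1000
W=cast(d,q,.027)[:,:2]
a=C-C.mean(0);b=W-W.mean(0)
yaw=np.arctan2((a[:,0]*b[:,1]-a[:,1]*b[:,0]).sum(),(a*b).sum())
R=np.array([[np.cos(yaw),-np.sin(yaw)],[np.sin(yaw),np.cos(yaw)]]);O=W.mean(0)-R@C.mean(0)
print(np.degrees(yaw),O*1000);print(((W-O)@R-C).T*1000)
E
python3 cas.py
python3 - <<'E'
from h import *
a=bot.observe();optics.snapshot('wrist');b=bot.observe();print(a['eef_pos'],b['eef_pos'])
E
```

```text
t: 4.78
eef_pos: [0.524, 0.0999, 0.2002]
orientation: [[0.997, -0.073, -0.001], [-0.073, -0.997, 0.0], [-0.001, -0.0, -1.0]]
ft_force: [0.2, -0.2, 0.3]
width: 0.0853
finger_force: 0.0
flow [[-10.03   4.18  -6.32  -4.93  -5.06  -2.93  -1.54  -2.36  -1.25   2.31
    1.41]
 [-10.29 -11.89  -8.03  -8.04  -5.61  -8.97  -9.69  -5.98  -6.05 -10.71
   -6.37]]
-4.0803139101644055 [479.46 103.92]
[[ 0.44  0.01  0.22  0.15  0.1   0.27  0.75 -0.82 -0.88  0.57 -0.8 ]
 [-0.56  2.09 -0.55 -0.77  0.56 -0.06 -0.19  2.52 -0.9   0.57 -2.7 ]]
[0.52416611 0.09979239 0.20022352] [0.52437177 0.09968527 0.20034072]
```

```bash
cat >> h.py <<'E'
O=np.array([.4795,.1039]);YAW=np.radians(-4.08);RC=np.array([[np.cos(YAW),-np.sin(YAW)],[np.sin(YAW),np.cos(YAW)]])
def c2w(x,y): return O+RC@np.array([x,y])
E
python3 -m pendant '[[0.01,0.02,-0.04,0,0,0,0.085],[0.015,0.055,-0.06,0,0,0,0.085],[0.02,0.09,-0.08,0,0,0,0.085],[0.025,0.13,-0.09,0,0,0,0.085],[0.03,0.17,-0.1,0,0,0,0.085],[0.035,0.21,-0.11,0,0,0,0.085],[0.04,0.25,-0.12,0,0,0,0.085],[0.045,0.285,-0.13,0,0,0,0.085]]' >/dev/null;python3 -m pendant '[[0.005,0.04,0,0,0,0,0.085],[0.007,0.08,0,0,0,0,0.085],[0.007,0.08,0,0,0,0,0.085],[0.007,0.08,0,0,0,0,0.085],[0.007,0.08,0,0,0,0,0.085],[0.007,0.08,0,0,0,0,0.085]]'
cat > form.py <<'E'
from h import *
d=snap('wrist'); cv2.imwrite('pics/f.png',d['frame'])
F=cv2.GaussianBlur(d['frame'],(5,5),0); hsv=cv2.cvtColor(F,cv2.COLOR_BGR2HSV)
m=((hsv[...,0]>=18)&(hsv[...,0]<28)&(hsv[...,1]>80)&(hsv[...,2]>130)).astype(np.uint8)
m[330:]=0
m=cv2.morphologyEx(m,cv2.MORPH_OPEN,np.ones((5,5),np.uint8))
for c in cv2.findContours(m,0,1)[0]:
    if cv2.contourArea(c)>800:
        w=cast(d,c.reshape(-1,2),.055)[:,:2].astype(np.float32); r=cv2.minAreaRect(w*1000)
        print(cv2.contourArea(c),cv2.boundingRect(c),np.round(r[0],1),np.round(r[1],1),round(r[2],1))
        b=cv2.boxPoints(r)/1000; cv2.polylines(d['frame'],[np.int32(proj(d,np.c_[b,np.full(4,.055)]))],1,(0,0,255))
cv2.imwrite('pics/f_box.png',d['frame'])
E
python3 form.py
```

```text
t: 6.05
eef_pos: [0.5498, -0.2675, 0.3305]
orientation: [[0.997, -0.073, -0.0], [-0.073, -0.997, 0.001], [-0.0, -0.001, -1.0]]
ft_force: [0.2, -0.1, 0.0]
width: 0.085
finger_force: 0.0
1809.5 (249, 243, 40, 58) [ 445.3 -191.6] [80.2 45.4] 0.3
2371.5 (361, 222, 57, 73) [ 454.  -343.9] [100.2  44.7] 24.2
3955.0 (302, 83, 44, 111) [ 603.2 -273.9] [119.4  44. ] 0.2
1376.0 (134, 0, 30, 105) [703.  -98.4] [15.9 97.7] 87.6
```

View pics/f_box.png

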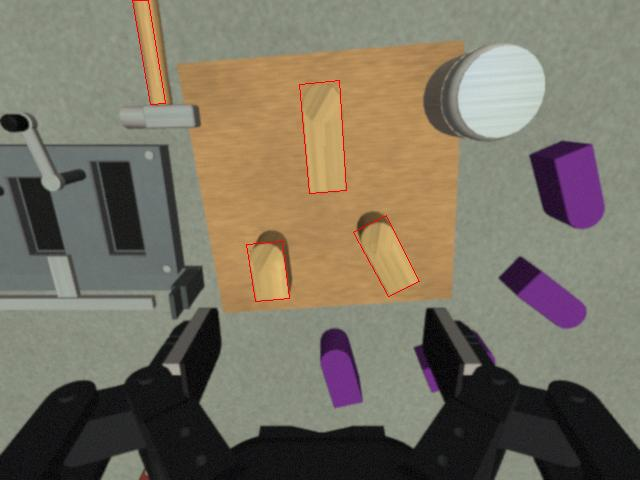

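```bash
python3 t.py 0.603 -0.274 0.026 0.2
```

```text
pos [ 0.5498 -0.2674  0.3306] yaw -4.19 t 6.1 w 0.0849
shift [0.0536 0.0029 0.3046]
turn z -0.0765 (mod pi)
```

```bash
python3 -m pendant '[[0.02,0.001,0.035,0,0,-0.038,0.085],[0.04,0.002,0.07,0,0,-0.076,0.085],[0.0535,0.003,0.105,0,0,-0.076,0.085],[0.0535,0.003,0.145,0,0,-0.076,0.085],[0.0535,0.003,0.185,0,0,-0.076,0.085],[0.0535,0.003,0.225,0,0,-0.076,0.085],[0.0535,0.003,0.265,0,0,-0.076,0.085],[0.0535,0.003,0.304,0,0,-0.076,0.085]]' && python3 -m pendant '[[0,0,0,0,0,0,0.085],[0,0,0,0,0,0,0.03],[0,0,0,0,0,0,0.03],[0,0,0,0,0,0,0.03],[0,0,0,0,0,0,0.03],[0,0,0,0,0,0,0.03],[0,0,-0.02,0,0,0,0.03],[0,0,-0.05,0,0,0,0.03]]' 40
python3 - <<'E'
from h import *
for n,y,cx in(('s',.106,.034),('sc',.106,.042),('m',0,.052),('l',-.106,.062)): print(n,c2w(cx,y))
E
python3 t.py 0.534 -0.006 0.13 -4.08
```

```text
t: 6.77
eef_pos: [0.6031, -0.2742, 0.0252]
orientation: [[1.0, 0.003, 0.0], [0.003, -1.0, -0.0], [0.0, 0.0, -1.0]]
ft_force: [0.0, -0.4, 0.2]
width: 0.085
finger_force: 0.0
t: 7.43
eef_pos: [0.5999, -0.2746, 0.0743]
orientation: [[1.0, 0.001, -0.006], [0.001, -1.0, 0.003], [-0.006, -0.003, -1.0]]
ft_force: [-0.2, -0.1, -2.9]
width: 0.0438
finger_force: 43.4
s [0.52095566 0.20721229]
sc [0.52893538 0.20664309]
m [0.53136822 0.10020024]
l [ 0.53380105 -0.00624262]
pos [ 0.5999 -0.2746  0.0743] yaw 0.05 t 7.4333 w 0.0438
shift [-0.066  -0.2689 -0.0544]
turn z 0.0721 (mod pi)
```

```bash
python3 -m pendant '[[0,0,-0.035,0,0,0,0.03],[-0.005,-0.02,-0.07,0,0,0.02,0.03],[-0.015,-0.055,-0.075,0,0,0.04,0.03],[-0.025,-0.09,-0.075,0,0,0.06,0.03],[-0.035,-0.13,-0.075,0,0,0.075,0.03],[-0.045,-0.17,-0.075,0,0,0.075,0.03],[-0.055,-0.21,-0.075,0,0,0.075,0.03],[-0.065,-0.245,-0.075,0,0,0.075,0.03]]' >/dev/null && python3 -m pendant '[[-0.002,-0.015,0,0,0,0,0.03],[-0.002,-0.022,0.02,0,0,0,0.03],[-0.002,-0.022,0.05,0,0,0,0.03],[-0.002,-0.022,0.075,0,0,0,0.03],[-0.002,-0.022,0.075,0,0,0,0.03],[-0.002,-0.022,0.075,0,0,0,0.03],[-0.002,-0.022,0.075,0,0,0,0.03]]'; python3 t.py 0.534 -0.006 0.0375 -4.08
python3 - <<'E'
from h import *
d=snap('wrist'); cv2.imwrite('pics/p1.png',d['frame'])
E
```

```text
t: 8.68
eef_pos: [0.5385, -0.0096, 0.0784]
orientation: [[0.997, -0.074, 0.003], [-0.074, -0.997, -0.001], [0.003, 0.0, -1.0]]
ft_force: [0.6, -0.1, -2.3]
width: 0.0429
finger_force: 43.4
pos [ 0.5385 -0.0096  0.0784] yaw -4.27 t 8.6833 w 0.0429
shift [-0.0048 -0.0032  0.0409]
turn z -0.0033 (mod pi)
```

View pics/p1.png

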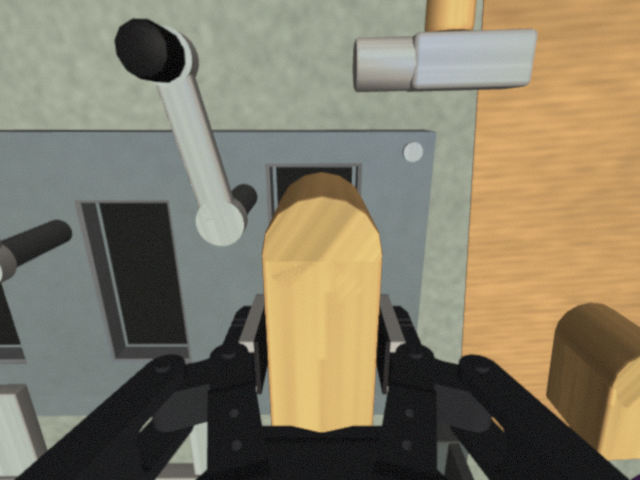

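The view shows the held former, its round end at about (322,190), over the long pocket's far rim corners (267,164) and (362,164). The plate corner is at (436,131). I'll refine the pocket position from these.

Run:
```python
from h import *
np.set_printoptions(suppress=True,precision=2)
d=snap('wrist')
W=cast(d,[(267,164),(362,164),(436,131)],.027)[:,:2]
print(W*1000,((W-O)@RC)*1000,'expect (124,-82),(124,-130),(140,-170)')
b=cast(d,[(264,258),(382,258)],.0784+.03)[:,:2];print(b*1000)
print(proj(d,np.r_[[c2w(.124,-.082)],[c2w(.124,-.13)],[c2w(.14,-.17)]] @ np.c_[np.eye(2),[0,0]]+[0,0,.027]))
print(bot.observe()['eef_pos'])
```

```text
[[599.18  14.93]
 [595.34 -36.1 ]
 [609.46 -75.32]] [[ 125.71  -80.23]
 [ 125.51 -131.4 ]
 [ 142.38 -169.52]] expect (124,-82),(124,-130),(140,-170)
[[577.37   6.96]
 [574.32 -33.48]]
[[270.45 167.18]
 [359.31 166.83]
 [436.46 135.72]]
[ 0.54 -0.01  0.08]
```

```bash
python3 -m pendant '[[-0.0037,-0.003,0,0,0,-0.003,0.03],[-0.0037,-0.003,0.01,0,0,-0.003,0.03],[-0.0037,-0.003,0.015,0,0,-0.003,0.03],[-0.0037,-0.003,0.02,0,0,-0.003,0.03],[-0.0037,-0.003,0.02,0,0,-0.003,0.03],[-0.0037,-0.003,0.02,0,0,-0.003,0.03]]'; python3 t.py 0.535 -0.006 0.0375 -4.08
```

```text
t: 9.28
eef_pos: [0.5339, -0.0059, 0.0565]
orientation: [[0.997, -0.071, -0.0], [-0.071, -0.997, 0.0], [-0.0, -0.0, -1.0]]
ft_force: [1.0, -0.5, -1.1]
width: 0.0433
finger_force: 43.8
pos [ 0.5339 -0.0059  0.0565] yaw -4.08 t 9.2833 w 0.0433
shift [0.0011 0.     0.019 ]
turn z -0.0 (mod pi)
```

Well aligned, so I'll lower it.

```bash
python3 -m pendant '[[0.001,0,0.004,0,0,0,0.03],[0.001,0,0.008,0,0,0,0.03],[0.001,0,0.012,0,0,0,0.03],[0.001,0,0.016,0,0,0,0.03],[0.001,0,0.019,0,0,0,0.03],[0.001,0,0.019,0,0,0,0.03],[0.001,0,0.019,0,0,0,0.03]]'; python3 t.py 0.535 -0.006 0.0375 -4.08
```

```text
t: 9.87
eef_pos: [0.5392, -0.0063, 0.0489]
orientation: [[0.998, -0.07, 0.003], [-0.07, -0.998, -0.001], [0.003, 0.001, -1.0]]
ft_force: [-20.5, 2.6, 58.5]
width: 0.0434
finger_force: 52.2
pos [ 0.5392 -0.0063  0.0489] yaw -4.01 t 9.8667 w 0.0434
shift [-0.0042 -0.      0.0114]
turn z 0.0013 (mod pi)
```

```bash
python3 -m pendant '[[0,0,-0.01,0,0,0,0.03],[0,0,-0.019,0,0,0,0.03],[0,0,-0.019,0,0,0,0.03],[0,0,-0.019,0,0,0,0.03]]'; python3 t.py 0.535 -0.006 0.0375 -4.08
python3 - <<'E'
from h import *
d=snap('wrist'); cv2.imwrite('pics/p2.png',d['frame']); print(proj(d,np.array([np.r_[c2w(x,-.106+y),.027] for x,y in((.124,.024),(.124,-.024),(0,.024),(0,-.024))])))
E
```

```text
t: 10.2
eef_pos: [0.5341, -0.0059, 0.0558]
orientation: [[0.997, -0.071, -0.001], [-0.071, -0.997, 0.0], [-0.001, 0.0, -1.0]]
ft_force: [-0.0, -0.7, -2.6]
width: 0.0433
finger_force: 44.7
pos [ 0.5341 -0.0059  0.0558] yaw -4.08 t 10.2 w 0.0433
shift [0.0009 0.     0.0183]
turn z 0.0 (mod pi)
[[270.89470184 162.36168213]
 [372.33900136 162.31422493]
 [280.73935146 376.42570693]
 [362.66728674 376.40293084]]
```

View pics/p2.png

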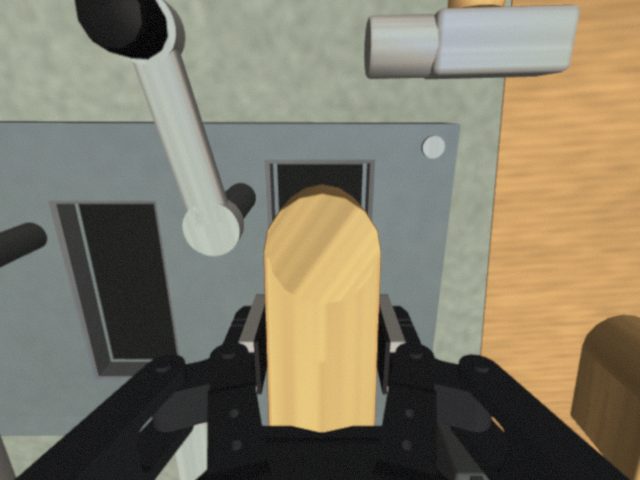

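The rim corners are at (266,160) and (375,160). The former's round-end top edge is at about (322,186).

Run:
```python
from h import *
np.set_printoptions(suppress=True,precision=2)
d=snap('wrist')
f=lambda q,z:(((cast(d,q,z)[:,:2]-O)@RC)*1000)
print('rim',f([(266,160),(320,160),(375,160)],.027)); print('round end top',f([(322,186)],.0855),'flat end',f([(322,428)],.0855)); print('sides',f([(266,262),(380,262)],.0855)); print('plate',f([(459,124)],.027))
print('medium rim near/far left,right', f([(51,204),(155,204),(100,376)],.027)); print('tcp',((np.array(bot.observe()['eef_pos'])[:2]-O)@RC)*1000)
```

```text
rim [[ 124.46  -79.85]
 [ 124.45 -105.22]
 [ 124.43 -131.06]]
round end top [[ 123.86 -106.11]] flat end [[  24.16 -106.09]]
sides [[  97.69  -87.01]
 [  97.67 -125.88]]
plate [[ 140.5  -168.42]]
medium rim near/far left,right [[103.21  25.98]
 [103.23 -24.52]
 [  0.4   23.01]]
tcp [  61.29 -105.61]
```

Run:
```python
from h import *
d=snap('scene'); crop(d,280,450,190,310,4.7,'s1')
P=lambda x,y,z:np.r_[c2w(x,y),z]
L=[P(.122,-.106,z) for z in(.012,.027,.055,.067,.082,.09)]+[P(.14,-.17,.027),P(.14,.17,.027)]
print(((proj(d,L)-[280,190])*4.7).round())
```

```text
[[196. 415.]
 [197. 399.]
 [198. 370.]
 [198. 357.]
 [199. 341.]
 [199. 332.]
 [ 85. 413.]
 [666. 467.]]
```

View pics/s1.png

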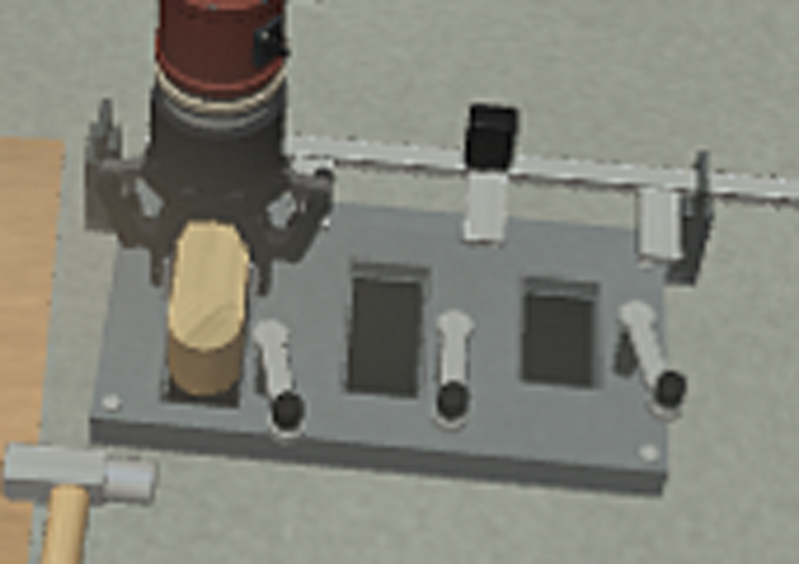

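Run:
```python
from h import *
a,b=snap('wrist'),snap('scene')
p,e=tri(a,(322,186),b,(280+206/4.7,190+350/4.7)); print(p,e,(p[:2]-O)@RC)
print(bot.observe()['eef_pos'])
for z in (.065,.07,.075,.08,.085): print(z,((cast(a,[(322,186)],z)[:,:2]-O)@RC),((cast(b,[(280+206/4.7,190+350/4.7)],z)[:,:2]-O)@RC),[np.linalg.norm(np.diff(cast(a,[(266,r),(380.5,r)],z),axis=0)) for r in(270,330)])
```

```text
[ 0.59256884 -0.00835473  0.07215715] 0.004303713038684554 [ 0.12076913 -0.10392547]
[ 0.53352471 -0.00584711  0.05506929]
0.065 [[ 0.11951095 -0.10607499]] [[ 0.11481124 -0.10215128]] [np.float64(0.04634715630909197), np.float64(0.04930827650417444)]
0.07 [[ 0.12052097 -0.10607111]] [[ 0.11882776 -0.10189419]] [np.float64(0.04460242859461594), np.float64(0.047452078121772184)]
0.075 [[ 0.12153099 -0.10606722]] [[ 0.12284427 -0.1016371 ]] [np.float64(0.04285770088013989), np.float64(0.04559587973936995)]
0.08 [[ 0.12254101 -0.10606334]] [[ 0.12686079 -0.10138002]] [np.float64(0.04111297316566385), np.float64(0.04373968135696769)]
0.085 [[ 0.12355103 -0.10605945]] [[ 0.13087731 -0.10112293]] [np.float64(0.039368245451187805), np.float64(0.04188348297456543)]
```

Run:
```python
import cv2,numpy as np
for n in('p1','p2'):
    F=cv2.GaussianBlur(cv2.imread(f'pics/{n}.png'),(3,3),0);h=cv2.cvtColor(F,cv2.COLOR_BGR2HSV)
    m=((h[...,1]>70)&(h[...,2]>120)&(h[...,0]<30))
    out=[]
    for r in (280,310,340,370,400,415):
        c=np.flatnonzero(m[r,200:440])+200; w=c[-1]-c[0]+1
        # depth along optic axis for 44mm, camera->tool: z_tool height below camera
        D=.044*359.6/w; v=(r-236)/359.6
        xt=.0844-.9449*v*D-.3274*D; zt=-.1434-.3274*v*D+.9449*D
        out.append((r,c[0],c[-1],round(xt*1000,1),round(zt*1000,1)))
    print(n,out)
```

```text
p1 [(280, np.int64(263), np.int64(380), np.float64(25.0), np.float64(-22.1)), (310, np.int64(265), np.int64(379), np.float64(12.6), np.float64(-22.7)), (340, np.int64(267), np.int64(376), np.float64(-2.0), np.float64(-21.1)), (370, np.int64(268), np.int64(375), np.float64(-15.1), np.float64(-22.8)), (400, np.int64(270), np.int64(373), np.float64(-31.0), np.float64(-22.4)), (415, np.int64(271), np.int64(372), np.float64(-39.3), np.float64(-22.1))]
p2 [(280, np.int64(264), np.int64(379), np.float64(24.0), np.float64(-20.0)), (310, np.int64(265), np.int64(378), np.float64(12.0), np.float64(-21.6)), (340, np.int64(267), np.int64(377), np.float64(-1.2), np.float64(-22.2)), (370, np.int64(267), np.int64(376), np.float64(-13.3), np.float64(-25.0)), (400, np.int64(268), np.int64(375), np.float64(-26.7), np.float64(-26.8)), (415, np.int64(268), np.int64(374), np.float64(-33.6), np.float64(-27.8))]
```

The near rim caught the former's flat end, so it now sits about 7.7° nose-down in the grip. I'll raise it, level it by tilting the tool, and re-measure.

```bash
cat > lvl.py <<'E'
# pitch (deg) of held former and far rim line of pocket, from wrist view
import sys; from h import *
d=snap('wrist'); cv2.imwrite('pics/lv.png',d['frame']); s=bot.observe(); o=[]
F=cv2.GaussianBlur(d['frame'],(3,3),0);h=cv2.cvtColor(F,cv2.COLOR_BGR2HSV)
m=((h[...,1]>70)&(h[...,2]>110)&(h[...,0]<30)); W=np.array(d['world_from_camera'])
K=np.array(d['camera_matrix'])
for r in range(280,416,5):
    c=np.flatnonzero(m[r,200:440])+200; w=c[-1]-c[0]; D=.044*K[0,0]/w
    o.append((W@[(c.mean()-K[0,2])/K[0,0]*D,(r-K[1,2])/K[1,1]*D,D,1])[:3])
o=np.array(o); q=np.c_[(o[:,:2]-O)@RC,o[:,2]]*1000
p=np.polyfit(q[:,0],q[:,2],1); print('pitch up deg',np.degrees(np.arctan(p[0])),'top z',q[:,2].mean(),'axis y',q[:,1].mean(),'slope',np.polyfit(q[:,0],q[:,1],1)[0])
tip=np.flatnonzero(m[:,322])[0]; print('tip row',tip,'tip x_c',((cast(d,[(322,tip)],q[:,2].mean()/1000)[:,:2]-O)@RC)*1000)
e=np.array(s['eef_pos']);print('tcp_c',((e[:2]-O)@RC)*1000,e[2],np.round(s['orientation'],3).tolist())
E
python3 -m pendant '[[0,0,-0.015,0,0,0,0.03],[0,0,-0.02,0,0.06,0,0.03],[0,0,-0.02,0,0.12,0,0.03],[0,0,-0.02,0,0.134,0,0.03],[0,0,-0.02,0,0.134,0,0.03],[0,0,-0.02,0,0.134,0,0.03],[0,0,-0.02,0,0.134,0,0.03]]' | head -3; python3 lvl.py
```

```text
t: 11.03
eef_pos: [0.535, -0.006, 0.0764]
orientation: [[0.989, -0.071, 0.132], [-0.071, -0.997, -0.009], [0.133, -0.0, -0.991]]
pitch up deg -0.34943359111130307 top z 98.17237376947652 axis y -106.03087974632517 slope -0.004044117213834651
tip row 187 tip x_c [[ 119.41393867 -106.19512695]]
tcp_c [  63.39348396 -105.74435805] 0.07657181874287947 [[0.989, -0.071, 0.133], [-0.071, -0.997, -0.01], [0.133, 0.0, -0.991]]
```

```bash
python3 -m pendant '[[0.0032,0,0.0004,0,0,0,0.03],[0.0025,0,0.005,0,0,0,0.03],[0.0019,0,0.01,0,0,0,0.03],[0.0013,0,0.014,0,0,0,0.03],[0.0008,0,0.018,0,0,0,0.03],[0.0005,0,0.02,0,0,0,0.03],[0.0005,0,0.02,0,0,0,0.03]]'; python3 lvl.py
```

```text
t: 11.67
eef_pos: [0.5371, -0.0061, 0.0559]
orientation: [[0.989, -0.071, 0.132], [-0.071, -0.997, -0.009], [0.132, -0.0, -0.991]]
ft_force: [-0.4, -0.2, -2.9]
width: 0.0433
finger_force: 44.7
pitch up deg -0.2716443269365507 top z 77.65109087392955 axis y -105.90314302349888 slope -0.004342160911747696
tip row 192 tip x_c [[ 119.80203597 -106.06914539]]
tcp_c [  65.65794282 -105.61813123] 0.0563649494737271 [[0.989, -0.071, 0.132], [-0.071, -0.997, -0.009], [0.133, -0.0, -0.991]]
```

```bash
python3 -m pendant '[[-0.0002,0,0.002,0,0,0,0.03],[-0.0005,0,0.004,0,0,0,0.03],[-0.0007,0,0.006,0,0,0,0.03],[-0.0008,0,0.007,0,0,0,0.03],[-0.0008,0,0.007,0,0,0,0.03]]'; python3 lvl.py
```

```text
t: 12.13
eef_pos: [0.5378, -0.0062, 0.0496]
orientation: [[0.989, -0.071, 0.133], [-0.071, -0.997, -0.009], [0.133, -0.0, -0.991]]
ft_force: [-0.3, 0.6, -3.0]
width: 0.0433
finger_force: 44.7
pitch up deg -0.2036376029342494 top z 71.32517171078202 axis y -105.95534905967398 slope -0.004347209985895518
tip row 192 tip x_c [[ 120.40622564 -106.1217089 ]]
tcp_c [  66.06069348 -105.64406612] 0.04971529131087185 [[0.989, -0.071, 0.133], [-0.07, -0.997, -0.009], [0.133, -0.0, -0.991]]
```

```bash
python3 -m pendant '[[-0.0002,0,0.002,0,0,0,0.03],[-0.0005,0,0.004,0,0,0,0.03],[-0.0007,0,0.006,0,0,0,0.03],[-0.0008,0,0.007,0,0,0,0.03],[-0.0008,0,0.007,0,0,0,0.03]]'; python3 lvl.py
```

```text
t: 12.6
eef_pos: [0.5383, -0.0062, 0.043]
orientation: [[0.989, -0.071, 0.133], [-0.07, -0.997, -0.01], [0.134, 0.0, -0.991]]
ft_force: [-0.4, -0.7, -0.5]
width: 0.0433
finger_force: 44.8
pitch up deg -0.17093648049232457 top z 64.70029218026353 axis y -105.95211543551598 slope -0.0042736190698856365
tip row 191 tip x_c [[ 121.26097284 -106.1139867 ]]
tcp_c [  66.47213605 -105.6413439 ] 0.04297023020393264 [[0.989, -0.071, 0.133], [-0.07, -0.997, -0.01], [0.134, 0.0, -0.991]]
```

```bash
python3 -m pendant '[[0,0,0,0,0,0,0.062],[0,0,0,0,0,0,0.062],[0,0,0,0,0,0,0.062],[0,0,-0.04,0,0,0,0.062],[0,0,-0.08,0,0,0,0.07],[0,0,-0.12,0,-0.06,0,0.085],[0,0,-0.15,0,-0.134,0,0.085],[0,0,-0.15,0,-0.134,0,0.085]]'; python3 -m pendant '[[0,0,0,0,0,0,0.085],[0,0,0,0,0,0,0.085],[0,0,0,0,0,0,0.085]]' >/dev/null
python3 - <<'E'
from h import *
d=snap('wrist'); cv2.imwrite('pics/pl.png',d['frame'])
E
```

```text
t: 13.32
eef_pos: [0.525, -0.0058, 0.2008]
orientation: [[0.997, -0.071, 0.015], [-0.071, -0.997, -0.002], [0.015, 0.001, -1.0]]
ft_force: [1.5, -0.2, 1.4]
width: 0.085
finger_force: 0.0
```

View pics/pl.png

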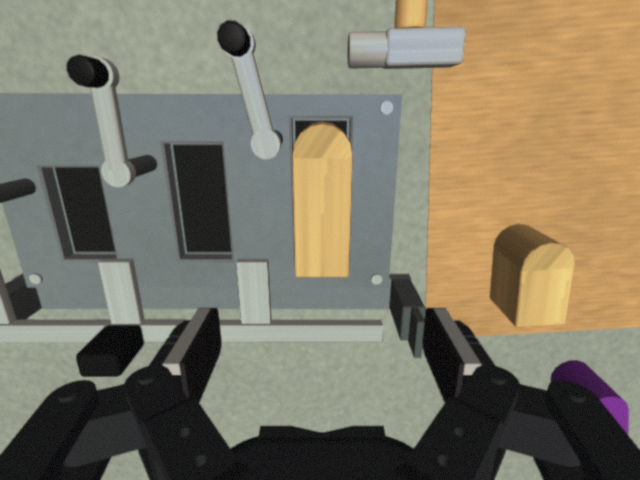

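The long former is in its pocket: sides at columns 294–351, flat end at row 277, round end at row 123. Medium pocket corners are at (164,143), (225,143), (180,260) and (233,260), and the plate's far-right corner is at (402,94). I'll check whether it is seated flat and refine the pose.

```bash
cat > seat.py <<'E'
# usage: seat.py y_c L : edges of the former's top against a seated one
import sys; from h import *
yc,L=float(sys.argv[1]),float(sys.argv[2]); d=snap('wrist'); F=cv2.GaussianBlur(d['frame'],(3,3),0);h=cv2.cvtColor(F,cv2.COLOR_BGR2HSV)
m=((h[...,1]>70)&(h[...,2]>110)&(h[...,0]<30)&(h[...,0]>=16)).astype(np.uint8)
uv=proj(d,[np.r_[c2w(L/2,yc),.067]])[0].astype(int); n,lab=cv2.connectedComponents(m); mm=lab==lab[uv[1],uv[0]]
W=np.array(d['world_from_camera']);K=np.array(d['camera_matrix']);o=[]
rows=np.flatnonzero(mm[:,uv[0]]); print('rows',rows[0],rows[-1],'expected',proj(d,[np.r_[c2w(L+.002,yc),.067],np.r_[c2w(.002,yc),.067]])[:,1])
r0=int(rows[0]+.4*(rows[-1]-rows[0]))
for r in range(r0,rows[-1]-4,3):
    c=np.flatnonzero(mm[r]); w=c[-1]-c[0]+.0; D=.044*K[0,0]/w; o.append((W@[(c.mean()-K[0,2])/K[0,0]*D,(r-K[1,2])/K[1,1]*D,D,1])[:3])
o=np.array(o); q=np.c_[(o[:,:2]-O)@RC,o[:,2]]*1000
print('pitch',np.degrees(np.arctan(np.polyfit(q[:,0],q[:,2],1)[0])),'top z',q[:,2].mean(),'y',q[:,1].mean())
for z in(.064,.067,.07): print(z,((cast(d,[(uv[0],rows[0]-.5),(uv[0],rows[-1]+.5)],z)[:,:2]-O)@RC)[:,0]*1000)
E
python3 seat.py -0.106 0.12
python3 - <<'E'
from h import *
np.set_printoptions(suppress=True,precision=2)
d=snap('wrist'); W=cast(d,[(164,143),(225,143),(180,260),(233,260),(40,166),(64,260),(116,257),(402,94),(294,116),(352,116)],.027)[:,:2]
print((((W-O)@RC)*1000).tolist())
E
```

```text
rows 122 276 expected [121.0853068  275.94289289]
pitch 1.0109586780956707 top z 62.87148582546159 y -105.77837424115368
0.064 [1.21633691e+02 5.10480780e-02]
0.067 [121.72301414   1.50012762]
0.07 [121.81233711   2.94920717]
[[103.68987937814947, 24.03153835747278], [103.7341271588871, -26.153966981890655], [-0.9187799975809502, 24.620525325979585], [-0.9504774141262221, -24.1170076602045], [84.76691175000562, 130.43294026145585], [-0.8223129465791639, 130.79259137519372], [2.1141717484742126, 82.73962942081363], [141.20509343294677, -169.24789484071104], [124.83739527686225, -83.57668237503916], [124.81254617131162, -130.2596447388172]]
```

Seated: the edge rows are 122 and 276, against 121 and 276 expected. Next is the medium former, so I'll look at the cardboard again.

```bash
python3 t.py 0.55 -0.25 0.33 -4.08
```

```text
pos [ 0.5167 -0.0046  0.1894] yaw -4.08 t 13.7167 w 0.085
shift [ 0.0502  0.2424 -0.1408]
turn z 0.0 (mod pi)
```

```bash
python3 -m pendant '[[0.006,0.03,-0.02,0,0,0,0.085],[0.012,0.06,-0.04,0,0,0,0.085],[0.018,0.09,-0.06,0,0,0,0.085],[0.025,0.12,-0.08,0,0,0,0.085],[0.032,0.15,-0.1,0,0,0,0.085],[0.038,0.18,-0.12,0,0,0,0.085],[0.044,0.21,-0.14,0,0,0,0.085],[0.05,0.242,-0.14,0,0,0,0.085]]' >/dev/null;python3 -m pendant '[[0,0,0,0,0,0,0.085],[0,0,0,0,0,0,0.085],[0,0,0,0,0,0,0.085],[0,0,0,0,0,0,0.085]]' >/dev/null; python3 form.py; python3 t.py 0.454 -0.344 0.026 24.2
```

```text
1807.0 (265, 242, 39, 58) [ 445.3 -191.5] [79.8 45.4] 0.6
2375.0 (377, 222, 56, 72) [ 454.2 -343.9] [100.3  44.9] 24.2
3379.0 (92, 167, 52, 98) [529.8   0.9] [ 45.4 121.9] 85.7
1308.0 (152, 0, 28, 103) [702.2 -97.2] [16.2 95.5] 87.6
pos [ 0.5505 -0.2482  0.3303] yaw -4.0 t 14.7667 w 0.0846
shift [-0.089   0.1027  0.3044]
turn z -0.4921 (mod pi)
```

```bash
python3 -m pendant '[[-0.016,0.02,0.02,0,0,-0.08,0.085],[-0.032,0.04,0.05,0,0,-0.17,0.085],[-0.048,0.06,0.08,0,0,-0.25,0.085],[-0.065,0.08,0.11,0,0,-0.33,0.085],[-0.089,0.103,0.14,0,0,-0.41,0.085],[-0.089,0.103,0.175,0,0,-0.492,0.085],[-0.089,0.103,0.21,0,0,-0.492,0.085],[-0.089,0.103,0.24,0,0,-0.492,0.085]]' >/dev/null && python3 -m pendant '[[0,0,0.03,0,0,0,0.085],[0,0,0.064,0,0,0,0.085],[0,0,0.064,0,0,0,0.085],[0,0,0.064,0,0,0,0.085]]'; python3 t.py 0.454 -0.344 0.026 24.2
```

```text
t: 15.77
eef_pos: [0.4531, -0.3432, 0.0252]
orientation: [[0.912, 0.41, -0.005], [0.41, -0.912, 0.005], [-0.002, -0.006, -1.0]]
ft_force: [-0.4, -0.9, 0.2]
width: 0.0849
finger_force: 0.0
pos [ 0.4531 -0.3432  0.0252] yaw 24.19 t 15.7667 w 0.0849
shift [ 0.0005  0.0011 -0.0008]
turn z -0.0002 (mod pi)
```

```bash
python3 -m pendant '[[0,0.001,0,0,0,0,0.03],[0,0.001,0,0,0,0,0.03],[0,0.001,0,0,0,0,0.03],[0,0.001,0,0,0,0,0.03],[0,0.001,0,0,0,0,0.03],[0,0.001,-0.03,0,0,0,0.03],[0,0.001,-0.07,0,0,0,0.03],[0,0.001,-0.12,0,0,0,0.03]]' 60; python3 -m pendant '[[0,0,0,0,0,0,0.03],[0,0,0,0,0,0,0.03]]' >/dev/null; python3 t.py 0.5315 0.1002 0.09 -4.08
```

```text
t: 16.43
eef_pos: [0.4535, -0.3455, 0.1384]
orientation: [[0.913, 0.408, -0.004], [0.408, -0.913, 0.003], [-0.002, -0.004, -1.0]]
ft_force: [0.8, -1.0, -2.4]
width: 0.0428
finger_force: 63.2
pos [ 0.4574 -0.3494  0.1437] yaw 24.11 t 16.6 w 0.0431
shift [ 0.2511 -0.3806  0.0512]
turn z 0.492 (mod pi)
```

```bash
python3 -m pendant '[[0.02,-0.03,-0.01,0,0,0.07,0.03],[0.04,-0.06,-0.015,0,0,0.14,0.03],[0.06,-0.091,-0.015,0,0,0.22,0.03],[0.081,-0.123,-0.015,0,0,0.3,0.03],[0.102,-0.155,-0.015,0,0,0.38,0.03],[0.123,-0.187,-0.015,0,0,0.45,0.03],[0.145,-0.22,-0.015,0,0,0.492,0.03],[0.167,-0.253,-0.015,0,0,0.492,0.03]]' >/dev/null; python3 t.py 0.5315 0.1002 0.09 -4.08
```

```text
pos [ 0.5023 -0.0458  0.1519] yaw -4.2 t 17.2667 w 0.043
shift [ 0.0187 -0.1477  0.0619]
turn z -0.002 (mod pi)
```

```bash
python3 -m pendant '[[0.005,-0.035,0,0,0,0,0.03],[0.01,-0.07,0,0,0,0,0.03],[0.015,-0.105,0,0,0,0,0.03],[0.0187,-0.135,0,0,0,0,0.03],[0.0187,-0.148,0.025,0,0,0,0.03],[0.0187,-0.148,0.06,0,0,0,0.03],[0.0187,-0.148,0.062,0,0,0,0.03],[0.0187,-0.148,0.062,0,0,0,0.03]]' >/dev/null;python3 -m pendant '[[0,0,0,0,0,0,0.03],[0,0,0,0,0,0,0.03],[0,0,0,0,0,0,0.03]]'|head -2; python3 lvl.py; python3 t.py 0.5315 0.1002 0.04 -4.08
```

```text
t: 18.18
eef_pos: [0.5351, 0.0979, 0.0942]
pitch up deg 0.11263171526528838 top z 116.66807971538151 axis y -2.4131724430283694 slope -0.0020337601052073345
tip row 188 tip x_c [[115.68211127  -2.5941063 ]]
tcp_c [55.79376113 -2.01751656] 0.0941322577492252 [[0.997, -0.072, 0.004], [-0.072, -0.997, 0.0], [0.004, -0.0, -1.0]]
pos [0.535  0.0979 0.0941] yaw -4.14 t 18.2333 w 0.0426
shift [-0.0039 -0.002   0.0541]
turn z -0.001 (mod pi)
```

Run:
```python
import cv2
cv2.imwrite('pics/lvc.png',cv2.resize(cv2.imread('pics/lv.png')[100:460,120:520],None,fx=1.6,fy=1.6))
```

```text
(no output)
```

View pics/lvc.png

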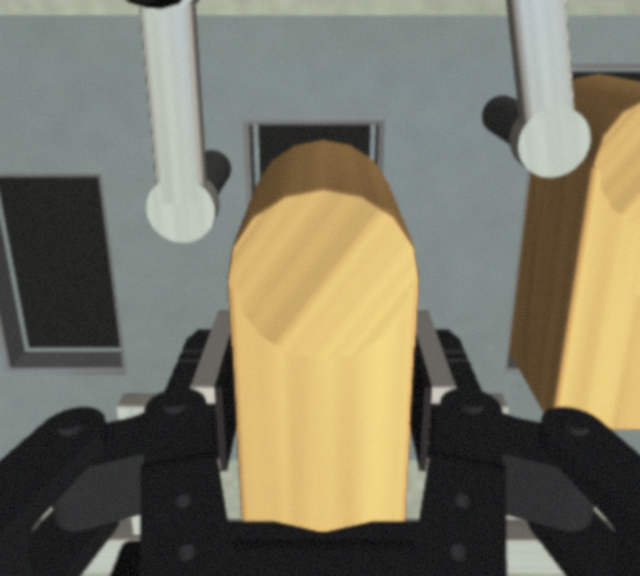

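The crop shows the medium former held level over the medium pocket. Its top tip edge is at image row 219 and its bottom tip edge at row 188. The seated long former is at right. I'll solve the tip's x and height from that 55 mm vertical edge.

```bash
cat > tip.py <<'E'
# tip.py row_top row_bottom L: tip from its 55 mm vertical edge
import sys; from h import *
rt,rb,L=map(float,sys.argv[1:]); d=snap('wrist'); s=bot.observe()
o,r=ray(d,[(322,rt),(322,rb)]); dx=lambda i:np.r_[RC.T@r[i][:2],r[i][2]]
a,b=dx(0),dx(1); # a: x=k1*a0,z=k1*a2 ; same x, z differs .055
k=np.linalg.solve([[a[0],-b[0]],[a[2],-b[2]]],[0,.055]); oc=RC.T@(o[:2]-O)
x=oc[0]+k[0]*a[0]; zt=o[2]+k[0]*a[2]; e=np.array(s['eef_pos']);tc=RC.T@(e[:2]-O)
print('tip x',x*1000,'top z',zt*1000,'bottom',zt*1000-55,'tcp',tc*1000,e[2]*1000,'centre-TCP',(x-L/2-tc[0])*1000,'offset TCP-bottom',(e[2]-zt+.055)*1000)
for z in(e[2]+.022,e[2]+.026,e[2]+.03): print('cast z',z,((cast(d,[(322,rt)],z)[0,:2]-O)@RC)*1000,((cast(d,[(322,rb)],z-.055)[0,:2]-O)@RC)*1000)
E
python3 tip.py 219 188 .1
```

```text
tip x 104.52542479143972 top z 116.45124886493082 bottom 61.45124886493082 tcp [55.62160303 -1.99131633] 93.97274889719873 centre-TCP -1.0961782426257214 offset TCP-bottom 32.52150003226791
cast z 0.11597274889719872 [104.3862984   -2.53693668] [104.42966963  -2.56966795]
cast z 0.11997274889719872 [105.54931952  -2.53579048] [105.23013081  -2.56813803]
cast z 0.12397274889719873 [106.71234064  -2.53464429] [106.03059198  -2.56660811]
```

```bash
python3 -m pendant '[[-0.0025,-0.0025,0.005,0,0,0,0.03],[-0.0025,-0.0025,0.012,0,0,0,0.03],[-0.0025,-0.0025,0.02,0,0,0,0.03],[-0.0025,-0.0025,0.028,0,0,0,0.03],[-0.0025,-0.0025,0.028,0,0,0,0.03],[-0.0025,-0.0025,0.028,0,0,0,0.03],[-0.0025,-0.0025,0.028,0,0,0,0.03],[-0.0025,-0.0025,0.028,0,0,0,0.03]]'|sed -n 2,4p; python3 lvl.py
python3 - <<'E'
import cv2
F=cv2.imread('pics/lv.png'); print([ (r,int(F[r,322].mean())) for r in range(176,232,2)])
E
```

```text
eef_pos: [0.5315, 0.1011, 0.0644]
orientation: [[0.997, -0.071, 0.001], [-0.071, -0.997, 0.0], [0.001, -0.0, -1.0]]
ft_force: [-0.6, 0.7, -2.7]
pitch up deg -0.056656331357367584 top z 86.8961063451579 axis y 0.5439492547268591 slope 0.00014160611468763237
tip row 188 tip x_c [[111.93420748   0.42136933]]
tcp_c [52.17071024  0.88868872] 0.06454372558055718 [[0.997, -0.071, 0.001], [-0.071, -0.997, 0.0], [0.001, -0.0, -1.0]]
[(176, 139), (178, 119), (180, 75), (182, 37), (184, 37), (186, 47), (188, 89), (190, 99), (192, 99), (194, 101), (196, 97), (198, 98), (200, 98), (202, 99), (204, 96), (206, 97), (208, 97), (210, 96), (212, 93), (214, 95), (216, 97), (218, 133), (220, 172), (222, 175), (224, 172), (226, 171), (228, 170), (230, 167)]
```

```bash
python3 -m pendant '[[0.001,0.0004,0.003,0,0,0,0.03],[0.001,0.0004,0.006,0,0,0,0.03],[0.001,0.0004,0.009,0,0,0,0.03],[0.001,0.0004,0.012,0,0,0,0.03],[0.001,0.0004,0.014,0,0,0,0.03],[0.001,0.0004,0.014,0,0,0,0.03]]'; python3 lvl.py
```

```text
t: 19.5
eef_pos: [0.5314, 0.1006, 0.0493]
orientation: [[0.997, -0.071, -0.002], [-0.071, -0.997, -0.0], [-0.002, 0.0, -1.0]]
ft_force: [-0.4, -0.5, -1.8]
width: 0.0428
finger_force: 63.2
pitch up deg -0.13775813229573958 top z 71.76577044000443 axis y 0.02712743044663799 slope 0.0002597174444620416
tip row 188 tip x_c [[ 1.11903818e+02 -8.26293229e-02]]
tcp_c [52.25585747  0.40329696] 0.049657433157153194 [[0.997, -0.071, -0.001], [-0.071, -0.997, -0.0], [-0.001, 0.0, -1.0]]
```

```bash
python3 -m pendant '[[0,0,0.002,0,0,0,0.03],[0,0,0.004,0,0,0,0.03],[0,0,0.005,0,0,0,0.03],[0,0,0.005,0,0,0,0.03]]'|sed -n 2,4p; python3 -m pendant '[[0,0,0,0,0,0,0.06],[0,0,0,0,0,0,0.06],[0,0,0,0,0,0,0.06],[0,0,-0.04,0,0,0,0.062],[0,0,-0.08,0,0,0,0.07],[0,0,-0.12,0,0,0,0.085],[0,0,-0.15,0,0,0,0.085],[0,0,-0.15,0,0,0,0.085]]' >/dev/null;  python3 -m pendant '[[0,0,0,0,0,0,0.085],[0,0,0,0,0,0,0.085],[0,0,0,0,0,0,0.085]]' >/dev/null; python3 seat.py 0 .1; python3 t.py 0.55 -0.15 0.33 -4.08
```

```text
eef_pos: [0.5318, 0.1006, 0.0448]
orientation: [[0.997, -0.071, -0.001], [-0.071, -0.997, -0.0], [-0.001, 0.0, -1.0]]
ft_force: [0.3, -0.3, -2.2]
rows 152 280 expected [159.08957985 281.255414  ]
pitch -0.2905329911113665 top z 62.93566220586972 y 0.18524678766266203
0.064 [107.16061639   1.2069795 ]
0.067 [107.4817201    2.69506412]
0.07 [107.80282381   4.18314875]
pos [0.5305 0.1005 0.1929] yaw -4.08 t 20.85 w 0.0851
shift [ 0.0367  0.2485 -0.1371]
turn z -0.0 (mod pi)
```

```bash
python3 -m pendant '[[0.005,0.03,-0.02,0,0,0,0.085],[0.01,0.06,-0.04,0,0,0,0.085],[0.015,0.09,-0.06,0,0,0,0.085],[0.02,0.12,-0.08,0,0,0,0.085],[0.025,0.155,-0.1,0,0,0,0.085],[0.03,0.19,-0.12,0,0,0,0.085],[0.036,0.22,-0.137,0,0,0,0.085],[0.036,0.25,-0.137,0,0,0,0.085]]' >/dev/null;python3 -m pendant '[[0,0,0,0,0,0,0.085],[0,0,0,0,0,0,0.085],[0,0,0,0,0,0,0.085],[0,0,0,0,0,0,0.085]]' >/dev/null; python3 form.py; python3 t.py 0.445 -0.1915 0.026 0.4
```

```text
1834.0 (342, 236, 37, 59) [ 445.  -191.5] [80.5 44.7] 0.8
2763.5 (87, 176, 49, 82) [529.1 107.4] [ 45.2 101.9] 86.0
3408.0 (178, 160, 45, 99) [529.9  -2. ] [ 45.1 121.9] 85.6
1107.5 (243, 0, 22, 96) [698.7 -89.6] [16.5 88.4] 86.8
pos [ 0.5498 -0.1499  0.3308] yaw -3.99 t 21.9 w 0.0852
shift [-0.101   0.0491  0.305 ]
turn z -0.0766 (mod pi)
```

```bash
python3 -m pendant '[[-0.026,0.012,0.02,0,0,-0.03,0.085],[-0.053,0.025,0.05,0,0,-0.06,0.085],[-0.08,0.037,0.08,0,0,-0.077,0.085],[-0.106,0.0487,0.12,0,0,-0.077,0.085],[-0.106,0.0487,0.16,0,0,-0.077,0.085],[-0.106,0.0487,0.2,0,0,-0.077,0.085],[-0.106,0.0487,0.24,0,0,-0.077,0.085],[-0.106,0.0487,0.28,0,0,-0.077,0.085]]' >/dev/null && python3 -m pendant '[[0,0,0.024,0,0,0,0.085],[0,0,0.024,0,0,0,0.085],[0,0,0.024,0,0,0,0.085]]'; python3 t.py 0.44 -0.1915 0.026 0.4
```

```text
t: 22.82
eef_pos: [0.4397, -0.1906, 0.0274]
orientation: [[1.0, 0.007, -0.004], [0.007, -1.0, 0.002], [-0.004, -0.002, -1.0]]
ft_force: [0.2, -0.6, -0.2]
width: 0.085
finger_force: 0.0
pos [ 0.4397 -0.1906  0.0274] yaw 0.42 t 22.8167 w 0.085
shift [0.0003 0.0009 0.0014]
turn z 0.0003 (mod pi)
```

```bash
python3 -m pendant '[[0,0.001,0.001,0,0,0,0.03],[0,0.001,0.001,0,0,0,0.03],[0,0.001,0.001,0,0,0,0.03],[0,0.001,0.001,0,0,0,0.03],[0,0.001,0.001,0,0,0,0.03],[0,0.001,-0.03,0,0,0,0.03],[0,0.001,-0.07,0,0,0,0.03],[0,0.001,-0.11,0,0,0,0.03]]' 60|tail -2; python3 -m pendant '[[0,0,-0.02,0,0,0,0.03],[0,0,-0.02,0,0,0,0.03]]' >/dev/null; python3 t.py 0.524 0.207 0.1 -4.08
```

```text
width: 0.0428
finger_force: 62.5
pos [ 0.4451 -0.1959  0.1657] yaw 0.33 t 23.65 w 0.0429
shift [ 0.0805 -0.4029  0.0637]
turn z 0.077 (mod pi)
```

```bash
python3 -m pendant '[[0.007,-0.037,0,0,0,0.04,0.03],[0.015,-0.075,0,0,0,0.077,0.03],[0.022,-0.112,0,0,0,0.077,0.03],[0.03,-0.15,0,0,0,0.077,0.03],[0.037,-0.187,0,0,0,0.077,0.03],[0.045,-0.225,0,0,0,0.077,0.03],[0.052,-0.262,0,0,0,0.077,0.03],[0.06,-0.3,0,0,0,0.077,0.03]]'>/dev/null; python3 -m pendant '[[0.01,-0.03,0,0,0,0,0.03],[0.02,-0.06,0,0,0,0,0.03],[0.0285,-0.085,0,0,0,0,0.03],[0.0285,-0.103,0.005,0,0,0,0.03],[0.0285,-0.103,0.035,0,0,0,0.03],[0.0285,-0.103,0.064,0,0,0,0.03],[0.0285,-0.103,0.064,0,0,0,0.03],[0.0285,-0.103,0.064,0,0,0,0.03]]'>/dev/null; python3 -m pendant '[[0,0,0,0,0,0,0.03],[0,0,0,0,0,0,0.03],[0,0,0,0,0,0,0.03]]'|sed -n 2,4p; python3 lvl.py
python3 - <<'E'
import cv2
F=cv2.imread('pics/lv.png'); print([ (r,int(F[r,322].mean())) for r in range(176,260,3)])
E
```

```text
eef_pos: [0.5367, 0.2078, 0.097]
orientation: [[0.997, -0.072, 0.004], [-0.072, -0.997, 0.001], [0.004, -0.001, -1.0]]
ft_force: [0.5, 0.5, -0.8]
pitch up deg -1.2934632628985177 top z 119.00622618992476 axis y 107.33074468815946 slope -0.0013295401044002338
tip row 205 tip x_c [[103.40108385 107.20083347]]
tcp_c [ 49.55446833 107.69678425] 0.09684224358748358 [[0.997, -0.072, 0.004], [-0.072, -0.997, 0.001], [0.004, -0.001, -1.0]]
[(176, 123), (179, 125), (182, 123), (185, 124), (188, 124), (191, 120), (194, 122), (197, 109), (200, 45), (203, 71), (206, 87), (209, 88), (212, 88), (215, 87), (218, 86), (221, 87), (224, 89), (227, 86), (230, 85), (233, 88), (236, 85), (239, 122), (242, 156), (245, 152), (248, 151), (251, 150), (254, 148), (257, 148)]
```

```bash
python3 tip.py 239 202.5 .08
```

```text
tip x 91.10597566728212 top z 119.92432512781876 bottom 64.92432512781876 tcp [ 49.31460275 107.6638759 ] 96.58032252435106 centre-TCP 1.791372919913492 offset TCP-bottom 31.655997396532292
cast z 0.11858032252435105 [ 90.63278795 107.19035279] [ 90.78093903 107.19870388]
cast z 0.12258032252435105 [ 92.041082   107.18895747] [ 91.7483081 107.1975534]
cast z 0.12658032252435106 [ 93.44937604 107.18756215] [ 92.71567717 107.19640291]
```

```bash
python3 -m pendant '[[-0.009,0.0013,0.003,0,0,0,0.03],[-0.009,0.0013,0.012,0,0,0,0.03],[-0.009,0.0013,0.02,0,0,0,0.03],[-0.009,0.0013,0.028,0,0,0,0.03],[-0.009,0.0013,0.028,0,0,0,0.03],[-0.009,0.0013,0.028,0,0,0,0.03],[-0.009,0.0013,0.028,0,0,0,0.03],[-0.009,0.0013,0.028,0,0,0,0.03]]'|sed -n 2,4p; python3 lvl.py
python3 - <<'E'
import cv2
F=cv2.imread('pics/lv.png'); print([ (r,int(F[r,322].mean())) for r in list(range(196,212,2))+list(range(230,248,2))])
E
```

```text
eef_pos: [0.5264, 0.2071, 0.067]
orientation: [[0.997, -0.071, 0.001], [-0.071, -0.997, 0.0], [0.001, -0.0, -1.0]]
ft_force: [-0.5, -1.0, -1.4]
pitch up deg -1.2794630148234316 top z 89.05400567824495 axis y 105.92769968723039 slope -0.0003083400429965836
tip row 204 tip x_c [[ 93.64850209 105.82194927]]
tcp_c [ 39.55347534 106.35099384] 0.06717151793903653 [[0.997, -0.071, 0.001], [-0.071, -0.997, 0.0], [0.001, -0.0, -1.0]]
[(196, 33), (198, 35), (200, 38), (202, 51), (204, 88), (206, 92), (208, 94), (210, 96), (230, 89), (232, 92), (234, 90), (236, 89), (238, 108), (240, 150), (242, 164), (244, 162), (246, 160)]
```

```bash
python3 tip.py 239 203 .08
```

```text
tip x 79.84980220135753 top z 86.44130648627784 bottom 31.44130648627784 tcp [ 39.57442764 106.3562505 ] 67.2430451760121 centre-TCP 0.2753745589815573 offset TCP-bottom 35.80173868973428
cast z 0.08924304517601211 [ 80.84462476 105.88327829] [ 80.53938841 105.84206423]
cast z 0.0932430451760121 [ 82.26491789 105.88616153] [ 81.52390023 105.84498304]
cast z 0.09724304517601211 [ 83.68521102 105.88904476] [ 82.50841204 105.84790186]
```

```bash
python3 -m pendant '[[0.0008,0,0.003,0,0,0,0.03],[0.0008,0,0.006,0,0,0,0.03],[0.0008,0,0.009,0,0,0,0.03],[0.0008,0,0.012,0,0,0,0.03],[0.0008,0,0.015,0,0,0,0.03],[0.0008,0,0.017,0,0,0,0.03],[0.0008,0,0.017,0,0,0,0.03]]'; python3 lvl.py|head -1
```

```text
t: 26.68
eef_pos: [0.5262, 0.2068, 0.0489]
orientation: [[0.997, -0.071, -0.001], [-0.071, -0.997, -0.0], [-0.001, 0.0, -1.0]]
ft_force: [-1.4, 0.4, -1.3]
width: 0.0427
finger_force: 62.5
pitch up deg -1.2349353167393604 top z 71.024885444112 axis y 105.6209067571509 slope 0.0002136393610796161
```

No contact and it is inside the rim, so I'll lower it the last few millimetres, release and check the seat.

```bash
python3 -m pendant '[[0,0,0.002,0,0,0,0.03],[0,0,0.004,0,0,0,0.03],[0,0,0.005,0,0,0,0.03],[0,0,0.005,0,0,0,0.03]]'|sed -n 2,4p; python3 -m pendant '[[0,0,0,0,0,0,0.06],[0,0,0,0,0,0,0.06],[0,0,0,0,0,0,0.06],[0,0,-0.04,0,0,0,0.062],[0,0,-0.08,0,0,0,0.07],[0,0,-0.12,0,0,0,0.06],[0,0,-0.15,0,0,0,0.05],[0,0,-0.15,0,0,0,0.05]]' >/dev/null;  python3 -m pendant '[[0,0,0,0,0,0,0.05],[0,0,0,0,0,0,0.05],[0,0,0,0,0,0,0.05]]' >/dev/null; python3 seat.py .106 .08
python3 - <<'E'
from h import *
np.set_printoptions(suppress=True,precision=2)
d=snap('wrist'); cv2.imwrite('pics/all.png',d['frame'])
F=cv2.GaussianBlur(d['frame'],(3,3),0); dark=(F.max(2)<45).astype(np.uint8);dark[300:]=0
for c in cv2.findContours(dark,0,1)[0]:
    if 100<cv2.contourArea(c)<4000:
        M=cv2.moments(c);p=[M['m10']/M['m00'],M['m01']/M['m00']];print(cv2.boundingRect(c),((cast(d,[p],.09)[0,:2]-O)@RC)*1000)
E
```

```text
eef_pos: [0.5265, 0.2069, 0.0444]
orientation: [[0.997, -0.071, -0.001], [-0.071, -0.997, -0.0], [-0.001, 0.0, -1.0]]
ft_force: [-0.4, -0.6, -2.0]
rows 162 266 expected [168.89608733 267.34359859]
pitch 2.574527044525423 top z 63.867172229812766 y 105.85365581294066
0.064 [87.02651079  1.40636951]
0.067 [87.42836828  2.75332404]
0.07 [87.83022578  4.10027857]
(600, 276, 40, 24) [  -6.77 -121.43]
(525, 122, 30, 19) [110.2  -37.21]
(220, 85, 29, 27) [130.09 161.04]
(414, 46, 31, 30) [151.75  39.05]
(563, 9, 44, 35) [169.89 -52.11]
```

View pics/all.png

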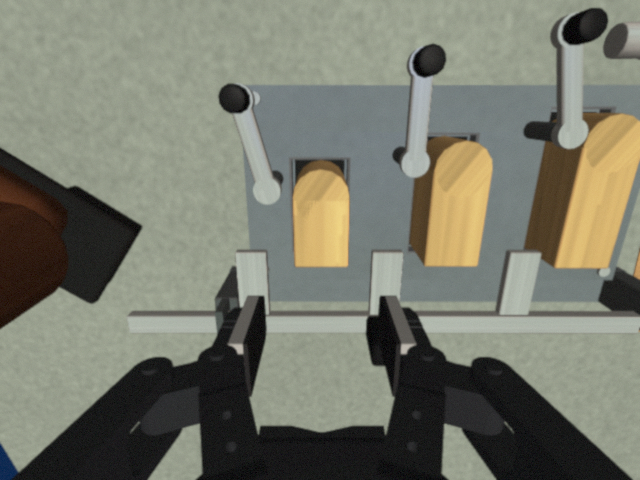

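All three formers are in their pockets, with flat ends level at row 266 and only thin gaps around them. The knobs are at (234,98), (428,60) and (588,25). Next are the levers, short first.

```bash
python3 - <<'E'
from h import *
for n,p in(('s',(.128,.160)),('m',(.150,.039)),('l',(.1685,-.0525))): print(n,c2w(*p))
E
python3 t.py 0.6185 0.2544 0.091 -4.08
```

```text
s [0.61855949 0.2543874 ]
m [0.63189467 0.13212877]
l [0.64383763 0.0395444 ]
pos [0.5253 0.2066 0.1924] yaw -4.08 t 28.0833 w 0.0498
shift [ 0.09   -0.0544  0.1009]
turn z -0.0 (mod pi)
```

```bash
python3 -m pendant '[[0.03,-0.018,0,0,0,0,0.045],[0.06,-0.036,0,0,0,0,0.045],[0.09,-0.0544,0.01,0,0,0,0.045],[0.09,-0.0544,0.045,0,0,0,0.045],[0.09,-0.0544,0.08,0,0,0,0.045],[0.09,-0.0544,0.101,0,0,0,0.045],[0.09,-0.0544,0.101,0,0,0,0.045],[0.09,-0.0544,0.101,0,0,0,0.045]]'; python3 -m pendant '[[0,0,0,0,0,0,0.01],[0,0,0,0,0,0,0.01],[0,0,0,0,0,0,0.01],[0,0,0,0,0,0,0.01],[0,0,0,0,0,0,0.01],[0,0,0,0,0,0,0.01]]' 25
```

```text
t: 28.75
eef_pos: [0.618, 0.2541, 0.0903]
orientation: [[0.997, -0.071, -0.007], [-0.071, -0.997, -0.002], [-0.006, 0.002, -1.0]]
ft_force: [-0.9, 0.1, 0.7]
width: 0.0449
finger_force: 0.0
t: 29.25
eef_pos: [0.622, 0.2553, 0.0963]
orientation: [[0.997, -0.071, 0.004], [-0.071, -0.997, 0.001], [0.004, -0.001, -1.0]]
ft_force: [-0.5, 0.6, 5.5]
width: 0.0101
finger_force: 3.0
```

```bash
python3 -m pendant '[[0,0,-0.01,0,0,0,0.045],[0,0,-0.01,0,0,0,0.045],[0,0,-0.01,0,0,0,0.045],[0,0,-0.01,0,0,0,0.045]]'
python3 - <<'E'
from h import *
d=snap('wrist'); cv2.imwrite('pics/k.png',d['frame'])
F=cv2.GaussianBlur(d['frame'],(3,3),0); cv2.imwrite('pics/kc.png',d['frame'][150:450,120:520])
print(bot.observe()['eef_pos'], proj(d,[np.r_[c2w(.128,.160),.096],np.r_[c2w(.066,.144),.078]]))
E
```

```text
t: 29.58
eef_pos: [0.6201, 0.2548, 0.1035]
orientation: [[0.997, -0.071, -0.001], [-0.071, -0.997, -0.0], [-0.001, 0.0, -1.0]]
ft_force: [-0.3, 0.9, -1.0]
width: 0.0453
finger_force: 0.0
[0.61987441 0.25469965 0.10319683] [[321.95832211 303.01723854]
 [349.6112898  382.14030788]]
```

View pics/kc.png

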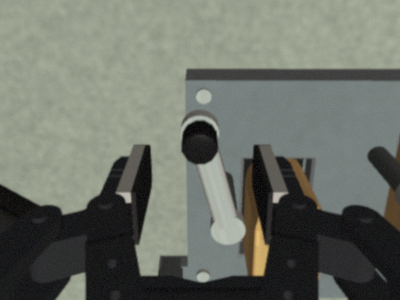

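The crop shows the knob top at image (319,298), midway between the pads, so the first close was just too high. I'll go lower.

```bash
python3 -m pendant '[[0.001,0,0.01,0,0,0,0.045],[0.001,0,0.019,0,0,0,0.045],[0.001,0,0.019,0,0,0,0.045],[0.001,0,0.019,0,0,0,0.01],[0.001,0,0.019,0,0,0,0.01],[0.001,0,0.019,0,0,0,0.01],[0.001,0,0.019,0,0,0,0.01]]'
```

```text
t: 30.22
eef_pos: [0.6213, 0.2548, 0.0844]
orientation: [[0.997, -0.071, -0.0], [-0.071, -0.997, 0.0], [-0.0, -0.0, -1.0]]
ft_force: [0.3, 1.8, -3.1]
width: 0.0165
finger_force: 24.5
```

```bash
python3 -m pendant '[[0.0022,0.0164,0,0,0,0,0.01],[0.0002,0.0323,0,0,0,0,0.01],[-0.0057,0.0471,0,0,0,0,0.01],[-0.015,0.0601,0,0,0,0,0.01],[-0.0273,0.0703,0,0,0,0,0.01],[-0.0417,0.0772,0,0,0,0,0.01],[-0.0573,0.0803,0,0,0,0,0.01],[-0.065,0.0803,0,0,0,0,0.01]]'; python3 -m pendant '[[-0.002,0,0,0,0,0,0.01],[-0.002,0,0,0,0,0,0.01],[-0.002,0,0,0,0,0,0.01]]'
```

```text
t: 30.88
eef_pos: [0.5532, 0.1803, 0.0861]
orientation: [[0.997, -0.072, 0.009], [-0.072, -0.997, 0.004], [0.009, -0.004, -1.0]]
ft_force: [13.4, 3.5, -11.4]
width: 0.0164
finger_force: 24.6
t: 31.13
eef_pos: [0.5525, 0.1803, 0.0861]
orientation: [[0.997, -0.072, 0.009], [-0.072, -0.997, 0.003], [0.009, -0.003, -1.0]]
ft_force: [6.7, 2.9, -5.9]
width: 0.0166
finger_force: 25.0
```

```bash
python3 -m pendant '[[0,0,0,0,0,0,0.045],[0,0,0,0,0,0,0.045],[0,0,0,0,0,0,0.045],[0,0,-0.03,0,0,0,0.045],[0.02,0.012,-0.035,0,0,0,0.045],[0.05,0.03,-0.035,0,0,0,0.045],[0.05,0.03,-0.035,0,0,0,0.045],[0.05,0.03,-0.035,0,0,0,0.045]]' >/dev/null; python3 t.py 0.6325 0.132 0.083 -4.08
```

```text
pos [0.5978 0.1449 0.1203] yaw -4.19 t 31.8 w 0.0449
shift [0.0355 0.0103 0.0373]
turn z -0.002 (mod pi)
```

```bash
python3 -m pendant '[[0.0355,0.0103,0,0,0,0,0.045],[0.0355,0.0103,0.02,0,0,0,0.045],[0.0355,0.0103,0.037,0,0,0,0.045],[0.0355,0.0103,0.037,0,0,0,0.045],[0.0355,0.0103,0.037,0,0,0,0.01],[0.0355,0.0103,0.037,0,0,0,0.01],[0.0355,0.0103,0.037,0,0,0,0.01],[0.0355,0.0103,0.037,0,0,0,0.01]]'
```

```text
t: 32.47
eef_pos: [0.631, 0.1336, 0.0835]
orientation: [[0.998, -0.071, 0.0], [-0.071, -0.998, 0.0], [0.0, -0.0, -1.0]]
ft_force: [0.2, 0.8, -0.6]
width: 0.0165
finger_force: 24.7
```

```bash
python3 -m pendant '[[-0.002,0.0158,0,0,0,0,0.01],[-0.0078,0.0307,0,0,0,0,0.01],[-0.0172,0.0436,0,0,0,0,0.01],[-0.0294,0.0539,0,0,0,0,0.01],[-0.0438,0.0607,0,0,0,0,0.01],[-0.0595,0.0638,0,0,0,0,0.01],[-0.066,0.064,0,0,0,0,0.01],[-0.068,0.064,0,0,0,0,0.01]]'; python3 -m pendant '[[0,0,0,0,0,0,0.01],[0,0,0,0,0,0,0.01]]'|sed -n 2,6p;  python3 -m pendant '[[0,0,0,0,0,0,0.045],[0,0,0,0,0,0,0.045],[0,0,0,0,0,0,0.045],[0,0,-0.03,0,0,0,0.045],[0.02,0.012,-0.035,0,0,0,0.045],[0.05,0.02,-0.035,0,0,0,0.045],[0.05,0.02,-0.035,0,0,0,0.045],[0.05,0.02,-0.035,0,0,0,0.045]]' >/dev/null; python3 t.py 0.6445 0.0395 0.083 -4.08
```

```text
t: 33.13
eef_pos: [0.5597, 0.0736, 0.0843]
orientation: [[0.997, -0.071, 0.004], [-0.071, -0.997, -0.001], [0.004, 0.001, -1.0]]
ft_force: [2.9, -2.3, -1.4]
width: 0.0165
finger_force: 24.8
eef_pos: [0.56, 0.0735, 0.0841]
orientation: [[0.998, -0.071, 0.002], [-0.071, -0.998, -0.001], [0.002, 0.001, -1.0]]
ft_force: [-0.2, -3.1, 4.9]
width: 0.0165
finger_force: 25.3
pos [0.6082 0.0505 0.1174] yaw -4.13 t 33.9667 w 0.045
shift [0.037  0.0083 0.0344]
turn z -0.0009 (mod pi)
```

```bash
python3 -m pendant '[[0.037,0.0083,0,0,0,0,0.045],[0.037,0.0083,0.02,0,0,0,0.045],[0.037,0.0083,0.034,0,0,0,0.045],[0.037,0.0083,0.034,0,0,0,0.045],[0.037,0.0083,0.034,0,0,0,0.01],[0.037,0.0083,0.034,0,0,0,0.01],[0.037,0.0083,0.034,0,0,0,0.01],[0.037,0.0083,0.034,0,0,0,0.01]]'
```

```text
t: 34.63
eef_pos: [0.6428, 0.0402, 0.0839]
orientation: [[0.997, -0.071, -0.001], [-0.071, -0.997, 0.0], [-0.001, -0.0, -1.0]]
ft_force: [-1.5, 0.5, -1.2]
width: 0.0163
finger_force: 24.6
```

```bash
python3 -m pendant '[[0.0019,0.0154,0,0,0,0,0.01],[-0.0001,0.0312,0,0,0,0,0.01],[-0.0059,0.0461,0,0,0,0,0.01],[-0.0153,0.059,0,0,0,0,0.01],[-0.0275,0.0693,0,0,0,0,0.01],[-0.0419,0.0761,0,0,0,0,0.01],[-0.0576,0.0792,0,0,0,0,0.01],[-0.066,0.0794,0,0,0,0,0.01]]'; python3 -m pendant '[[-0.001,0,0,0,0,0,0.01],[-0.001,0,0,0,0,0,0.01]]'|sed -n 2,6p;  python3 -m pendant '[[0,0,0,0,0,0,0.045],[0,0,0,0,0,0,0.045],[0,0,0,0,0,0,0.045],[0,0,-0.035,0,0,0,0.045],[0,-0.01,-0.07,0,0,0,0.045],[-0.02,-0.04,-0.1,0,0,0,0.045],[-0.03,-0.08,-0.13,0,0,0,0.045],[-0.03,-0.11,-0.15,0,0,0,0.085]]' >/dev/null; python3 -m pendant '[[0,0,0,0,0,0,0.085],[0,0,0,0,0,0,0.085],[0,0,0,0,0,0,0.085],[0,0,0,0,0,0,0.085]]' >/dev/null
python3 - <<'E'
from h import *
d=snap('wrist'); cv2.imwrite('pics/shut.png',d['frame'])
for p,q in(((.066,.144),(.066,.08)),((.086,.038),(.086,-.026)),((.106,-.068),(.106,-.132))): print(proj(d,[np.r_[c2w(*p),.078],np.r_[c2w(*q),.096]]).round().tolist())
E
python3 t.py 0.438 0.16 0.086 -4.08
```

```text
t: 35.3
eef_pos: [0.574, -0.0339, 0.0852]
orientation: [[0.997, -0.073, 0.008], [-0.073, -0.997, 0.003], [0.008, -0.003, -1.0]]
ft_force: [13.5, 5.7, -9.7]
width: 0.0163
finger_force: 24.5
eef_pos: [0.5735, -0.0339, 0.0851]
orientation: [[0.997, -0.072, 0.008], [-0.072, -0.997, 0.001], [0.007, -0.002, -1.0]]
ft_force: [5.7, 3.4, -3.8]
width: 0.0165
finger_force: 25.2
[[116.0, 223.0], [184.0, 229.0]]
[[239.0, 199.0], [316.0, 205.0]]
[[368.0, 175.0], [454.0, 179.0]]
pos [0.5482 0.069  0.227 ] yaw -4.16 t 36.5167 w 0.0849
shift [-0.116  -0.0829  0.1414]
turn z -0.0014 (mod pi)
```

View pics/shut.png

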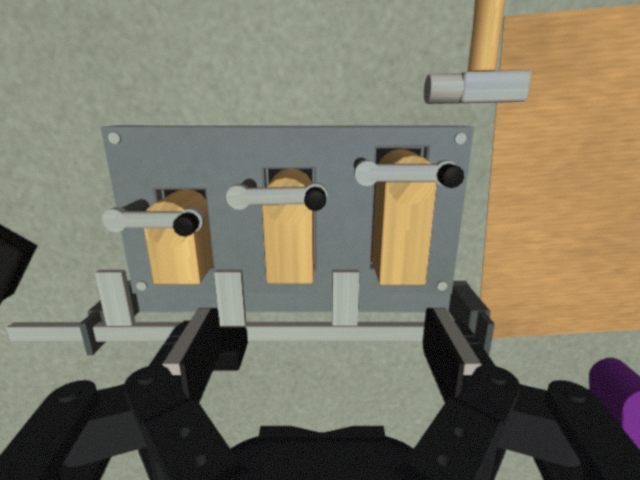

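All three levers lie across the formers, with knobs at (185,224), (315,198) and (451,174). Medium met little stop force and looks a few degrees short, and long is slightly short too. I'll nudge both against their stops with closed fingers.

```bash
python3 - <<'E'
from h import *
print(c2w(.118,-.026),c2w(.138,-.132))
E
python3 t.py 0.5953 0.0696 0.084 -4.08
```

```text
[0.59535107 0.06957028] [ 0.60775856 -0.03758407]
pos [0.5482 0.069  0.227 ] yaw -4.16 t 36.5167 w 0.0849
shift [ 0.0475 -0.0042  0.1429]
turn z -0.0014 (mod pi)
```

```bash
python3 -m pendant '[[0.025,-0.002,0,0,0,0,0.0],[0.0475,-0.004,0.02,0,0,0,0.0],[0.0475,-0.004,0.055,0,0,0,0.0],[0.0475,-0.004,0.09,0,0,0,0.0],[0.0475,-0.004,0.125,0,0,0,0.0],[0.0475,-0.004,0.142,0,0,0,0.0],[0.0475,-0.004,0.142,0,0,0,0.0],[0.0475,-0.004,0.142,0,0,0,0.0]]'|sed -n 2,5p; python3 -m pendant '[[-0.004,0,0,0,0,0,0.0],[-0.008,0,0,0,0,0,0.0],[-0.011,0,0,0,0,0,0.0],[-0.014,0,0,0,0,0,0.0],[-0.016,0,0,0,0,0,0.0],[-0.016,0,0,0,0,0,0.0]]'; python3 t.py .5953 .0696 .084
```

```text
eef_pos: [0.5949, 0.0697, 0.0844]
orientation: [[0.997, -0.073, -0.005], [-0.073, -0.997, -0.0], [-0.005, 0.001, -1.0]]
ft_force: [-0.2, 0.2, -0.6]
width: 0.0001
t: 37.68
eef_pos: [0.5848, 0.0715, 0.0893]
orientation: [[0.997, -0.071, 0.011], [-0.071, -0.997, -0.001], [0.011, 0.0, -1.0]]
ft_force: [7.3, -2.0, -2.0]
width: -0.0004
finger_force: 3.4
pos [0.5848 0.0715 0.0893] yaw -4.07 t 37.6833 w -0.0004
shift [0.0106 0.0012 0.0055]
```

```bash
python3 -m pendant '[[-0.002,0,0.002,0,0,0,0.0],[-0.004,0,0.002,0,0,0,0.0],[-0.004,0,0.002,0,0,0,0.0]]'|sed -n 2,4p; python3 -m pendant '[[0.01,0,0,0,0,0,0.0],[0.02,0,-0.02,0,0,0,0.0],[0.025,0.02,-0.04,0,0,0,0.0],[0.03,0.06,-0.04,0,0,0,0.0],[0.03,0.09,-0.04,0,0,0,0.0],[0.03,0.09,-0.04,0,0,0,0.0],[0.03,0.09,-0.04,0,0,0,0.0]]'|sed -n 2,4p;python3 t.py 0.6078 -0.0376 0.084 -4.08
```

```text
eef_pos: [0.5846, 0.0716, 0.0892]
orientation: [[0.997, -0.071, 0.02], [-0.071, -0.997, -0.001], [0.02, -0.0, -1.0]]
ft_force: [11.5, -1.4, -1.6]
eef_pos: [0.6, -0.0209, 0.1253]
orientation: [[0.997, -0.074, -0.001], [-0.074, -0.997, 0.001], [-0.001, -0.001, -1.0]]
ft_force: [-0.7, -0.1, -1.5]
pos [ 0.6    -0.0209  0.1253] yaw -4.25 t 38.5167 w 0.0002
shift [0.009  0.0161 0.0412]
turn z -0.0029 (mod pi)
```

```bash
python3 -m pendant '[[0.009,0.016,0,0,0,0.003,0.0],[0.009,0.016,0.02,0,0,0.003,0.0],[0.009,0.016,0.04,0,0,0.003,0.0],[0.009,0.016,0.04,0,0,0.003,0.0],[0.005,0.016,0.04,0,0,0.003,0.0],[0.001,0.016,0.04,0,0,0.003,0.0],[-0.004,0.016,0.04,0,0,0.003,0.0],[-0.008,0.016,0.04,0,0,0.003,0.0]]'|sed -n 2,4p; python3 -m pendant '[[-0.002,0,0,0,0,0,0.0],[-0.003,0,0,0,0,0,0.0],[-0.003,0,0,0,0,0,0.0]]'|sed -n 2,4p
```

```text
eef_pos: [0.5968, -0.0349, 0.0872]
orientation: [[0.997, -0.074, 0.016], [-0.074, -0.997, -0.001], [0.016, -0.0, -1.0]]
ft_force: [16.8, 0.3, -11.3]
eef_pos: [0.5967, -0.0351, 0.0883]
orientation: [[0.997, -0.075, 0.023], [-0.075, -0.997, -0.001], [0.023, -0.0, -1.0]]
ft_force: [17.3, 1.4, -11.4]
```

```bash
python3 -m pendant '[[0.012,0,0,0,0,0,0.0],[0.02,0,-0.03,0,0,0,0.03],[0.01,-0.01,-0.07,0,0,0,0.075],[-0.02,-0.04,-0.09,0,0,0,0.075],[-0.045,-0.07,-0.09,0,0,0,0.075],[-0.07,-0.1,-0.09,0,0,0,0.075],[-0.1,-0.13,-0.09,0,0,0,0.075],[-0.13,-0.16,-0.09,0,0,0,0.075]]'>/dev/null; python3 -m pendant '[[-0.02,-0.02,0,0,0,0,0.075],[-0.02,-0.02,0,0,0,0,0.075],[-0.02,-0.02,0,0,0,0,0.075],[-0.02,-0.02,0,0,0,0,0.075]]' >/dev/null; python3 t.py 0.4384 0.16 0.088 -4.08
```

```text
pos [0.4538 0.1546 0.1761] yaw -4.21 t 40.4333 w 0.0751
shift [-0.016  -0.0043  0.0881]
turn z -0.0023 (mod pi)
```

```bash
python3 -m pendant '[[-0.015,-0.004,0.01,0,0,0.003,0.075],[-0.015,-0.004,0.04,0,0,0.003,0.075],[-0.015,-0.004,0.07,0,0,0.003,0.075],[-0.015,-0.004,0.086,0,0,0.003,0.075],[-0.015,-0.004,0.086,0,0,0.003,0.02],[-0.015,-0.004,0.086,0,0,0.003,0.02],[-0.015,-0.004,0.086,0,0,0.003,0.02],[-0.015,-0.004,0.086,0,0,0.003,0.02]]' 35; python3 -m pendant '[[0,0,0,0,0,0,0.02],[0,0,0,0,0,0,0.02]]' | tail -5
```

```text
t: 41.1
eef_pos: [0.4406, 0.1598, 0.091]
orientation: [[0.997, -0.078, 0.004], [-0.078, -0.997, 0.001], [0.004, -0.001, -1.0]]
ft_force: [1.2, 0.5, -2.9]
width: 0.0295
finger_force: 35.6
eef_pos: [0.4406, 0.1598, 0.091]
orientation: [[0.997, -0.077, 0.005], [-0.077, -0.997, 0.0], [0.005, -0.001, -1.0]]
ft_force: [2.0, -0.3, 4.0]
width: 0.0293
finger_force: 36.7
```

Gripped the block, which measures 30 mm. I'll slide it right 57 mm (+tool y).

```bash
python3 -m pendant '[[0,0.008,0,0,0,0,0.02],[0,0.016,0,0,0,0,0.02],[0,0.024,0,0,0,0,0.02],[0,0.032,0,0,0,0,0.02],[0,0.04,0,0,0,0,0.02],[0,0.047,0,0,0,0,0.02],[0,0.053,0,0,0,0,0.02],[0,0.057,0,0,0,0,0.02]]'; python3 -m pendant '[[0,0,0,0,0,0,0.02],[0,0.001,0,0,0,0,0.02]]' | sed -n 2,4p
```

```text
t: 41.93
eef_pos: [0.4369, 0.1084, 0.0909]
orientation: [[0.997, -0.083, 0.008], [-0.083, -0.996, 0.016], [0.007, -0.016, -1.0]]
ft_force: [5.6, 36.4, -0.6]
width: 0.0292
finger_force: 42.8
eef_pos: [0.4369, 0.1085, 0.0909]
orientation: [[0.997, -0.082, 0.008], [-0.082, -0.997, 0.016], [0.007, -0.016, -1.0]]
ft_force: [4.2, 29.8, 0.4]
```

```bash
python3 -m pendant '[[0,-0.002,0,0,0,0,0.07],[0,-0.004,0,0,0,0,0.07],[0,-0.004,0,0,0,0,0.07],[0,-0.004,-0.03,0,0,0,0.07],[0,-0.004,-0.07,0,0,0,0.085],[0.03,-0.004,-0.11,0,0,0,0.085],[0.06,0,-0.14,0,0,0,0.085],[0.09,0.01,-0.14,0,0,0,0.085]]'>/dev/null; python3 -m pendant '[[0,0,0,0,0,0,0.085],[0,0,0,0,0,0,0.085],[0,0,0,0,0,0,0.085],[0,0,0,0,0,0,0.085]]' >/dev/null
python3 - <<'E'
from h import *
d=snap('wrist'); cv2.imwrite('pics/end.png',d['frame'])
for y in(.106,0,-.106): print(proj(d,[np.r_[c2w(.018,y+.012),.078],np.r_[c2w(.018,y-.012),.078]]).round().tolist())
for p,q in(((.066,.144),(.066,.08)),((.086,.038),(.086,-.026)),((.106,-.068),(.106,-.132))): print(proj(d,[np.r_[c2w(*p),.078],np.r_[c2w(*q),.096]]).round().tolist())
E
```

```text
[[167.0, 245.0], [194.0, 244.0]]
[[289.0, 244.0], [317.0, 244.0]]
[[411.0, 243.0], [439.0, 243.0]]
[[126.0, 190.0], [197.0, 195.0]]
[[254.0, 165.0], [334.0, 168.0]]
[[387.0, 138.0], [478.0, 139.0]]
```

View pics/end.png

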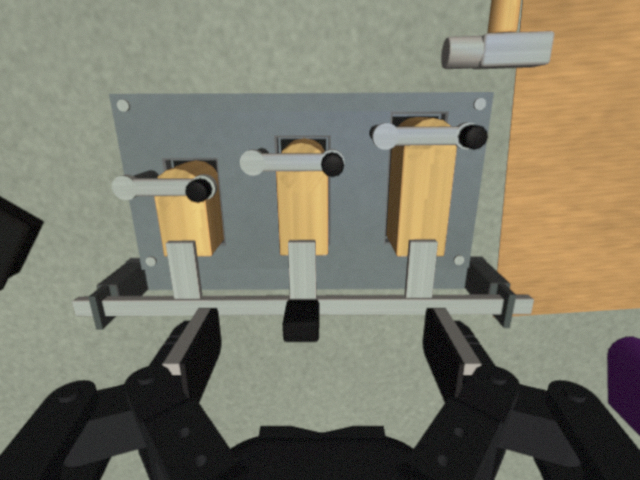

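The bar is locked: tongue tips at (182,241), (302,241) and (422,241) lie over the pockets, and all three levers are across. I'll measure the short lever's angle precisely before handing in.

Run:
```python
from h import *
d=snap('wrist');g=cv2.GaussianBlur(cv2.cvtColor(d['frame'],cv2.COLOR_BGR2GRAY),(3,3),0).astype(int)
# lever bar centreline: bright rows along columns, cast to z=.078, angle to cassette -y
for n,c0,c1,r in(('s',138,182,188),('m',268,318,162),('l',400,458,136)):
    P=[]
    for c in range(c0,c1):
        col=g[r-16:r+17,c]; b=d['frame'][r-16:r+17,c].astype(int); m=(b[:,0]>140)&(abs(b[:,2]-b[:,0])<30)
        if m.sum()>4: k=np.flatnonzero(m); P.append((c,r-16+(k[0]+k[-1])/2))
    W=((cast(d,P,.078)[:,:2]-O)@RC); s=np.polyfit(W[:,1],W[:,0],1); print(n,len(P),'x at mid',W[:,0].mean()*1000,'angle short of shut, deg',-np.degrees(np.arctan(s[0])))
```

```text
s 44 x at mid 68.09987542210604 angle short of shut, deg -0.06920824179421847
m 50 x at mid 88.16121526473943 angle short of shut, deg -0.3476215250006475
l 58 x at mid 107.95535567308413 angle short of shut, deg -0.44487401158096107
```

All three levers agree to within 0.4°, so the short lever is shut too. Handing in.

```bash
python3 -c "
from workcell import bot; print(bot.hand_in())"
```

```text
the job is handed in; nothing more can be done
None
```

The cassette is ready to run and I've handed the job in: all three formers are seated in their own pockets, all three levers are shut, and the lock bar is slid fully back to the right. I don't have a verdict, because the hand-in call returns no result.

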